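# Make up the wirework class kits

## Robot

A 7-joint arm with a two-finger parallel gripper is mounted at the origin on the work surface. World frame = base frame: x ahead of the robot, y to its left, z up, the work surface at z = 0. Lengths are in m, angles in degrees, forces in N, time in s.
With the tool pointing down it reaches from about 0.425 to 0.875 m from the base axis. Payload 4.7 kg.
Tool frame: the origin (TCP) lies at the very end of the fingers, on their centre line; the grasp point (between the pads) lies env.tcp_to_grasp behind it (env.tcp_to_grasp is the distance from the TCP to the grasp point, in m); z points along the fingers, x is the direction in which the jaws open and shut, and the axes are right-handed (so a half turn about z gives the same grasp; the last joint's range is limited). The gripper opens to 87 mm and grips with 3 to 60 N. Pads are 19 mm wide; open, the fingers measure 117 mm over their backs; the gripper's body (75 mm by 190 mm) begins 51 mm behind the grasp point.
Start: joints at [74.777, 18.392, -4.016, 83.108, 1.295, 78.541, -3.26], TCP at [0.179, -0.625, 0.223] pointing down, gripper open.
Joint ranges: [-163.93, 163.93], [-17.29, 119.83], [-79.2, 71.16], [3.27, 140.29], [-89.18, 269.18], [5.43, 117.66], [-154.24, 154.24]. Speed limits (degrees/s): [147.25, 147.25, 180, 180, 180, 180, 180].

## Interface

Orientations are given as [roll, pitch, yaw] about the fixed x, y, z axes, in that order (R = Rz(yaw) Ry(pitch) Rx(roll)).
In Python, from cell import env gives the robot as it stands. The module is installed in compiled form; this text tells all that it offers.
- The arm moves only by the tool send_rows, never from a script. Its argument "steps" is a list of rows, each a list of 3 entries, a list of its own where there are three numbers: the shift along the tool's x, y, z in m, then the turn, a rotation vector about the tool's x, y, z in rad, then the finger opening in m, from 0 to 0.087. A call has exactly 5 rows; each row is the pose to reach, as a shift and turn from the pose commanded when the call began, along the tool's axes at that moment; what a row does not reach only later rows make up. A row lasts 1/12 s, in which the tool goes at most 41.7 mm and 7.16 degrees, less where a joint would pass 70% of its speed; a pose out of reach is approached as far as the arm can. A call with a gripper value outside its range is refused whole. The fingers move at their own pace and stop on an object; "grip_force" is the grip in N (left out, the last holds). Time passes only in rows, so rows that repeat a pose let the fingers close, or fill a call up. It gives the time, the measured TCP pose, the force and the opening at its end, in the units of the state.
- env.get_obs(): the state, without advancing time (a new reading comes with each control period).
- env.read_camera(name): name is "scene" or "top" or "wrist"; returns a dict with "pixels" (400x640x3 uint8, red, green, blue), "fx", "fy", "cx", "cy" (pixels), "position" and "rotation" of the camera in the world. Camera axes: x right, y up, looking along -z (the intrinsics and any distortion apply to the point x, -y, -z); pixel columns grow to the right and rows downward; lengths in m; the calibration is good to about 2 mm. A picture is of the moment at which its call begins. There is no depth.
- env.sign_off(): hands the job in, once; it reports no verdict.
The state is a dict: "time_s": time; "qpos": joint angles; "joint_velocities": joint speeds; "effort": joint torques, N m; "tool_pos": TCP position; "tool_rot": TCP orientation; "force": force on the tool from outside, world axes, zero at the start; "wrist_torque": the same for the moment, N m; "grip_width": finger opening in m.
Only numpy, scipy, OpenCV 4.12 (cv2) and the standard library are available. Lean on these libraries where they do the work, as an engineer would, in place of code of your own. Each camera call takes 0.05 s, during which the arm holds its last target.

## Task

Make up the two kits for the wirework class from the stock on the bench. Bending kit, in the narrow pine board with two pockets: the round-nose pliers lengthwise in the long pocket and the narrow, tall wire spool upright in the round one. Hammering kit, in the wide board with three pockets: the ball-peen hammer lengthwise in the long pocket, the steel bench block in the square one and the wide, flat wire spool flat in the round one; set everything down gently in its pocket without dropping it, let go, and leave the round tin where it is.

Things in the scene. Friction and masses are not known exactly. Their poses are not given: they have to be found in the camera images.
- bending_board: Narrow pine board for the bending kit, fixed, 266 (x) by 108 (y) mm, 18 thick, two pockets 8 mm deep (floors 10 mm above the bench). Origin: centre of the underside. Long pocket for the pliers: 168 (x) by 84 (y) mm, centred at x -37, y 0 mm. Round pocket for the narrow spool: 66 mm across, centred at x +88, y 0 mm.
- hammering_board: Wide pine board for the hammering kit, fixed, 252 (x) by 208 (y) mm, 18 thick, three pockets 8 mm deep (floors 10 mm above the bench). Origin: centre of the underside. Pockets, with centres: long, for the hammer, 228 (x) by 90 (y) mm at x 0, y -49; square, for the block, 76 by 76 mm at x -65, y +49; round, for the wide spool, 90 mm across at x +60, y +49.
- hammer: Ball-peen hammer, 0.16 kg, lying flat, 200 mm long along its x, head at +x. Origin: mid-length, on the underside. Steel head 24 mm thick, across at x +86 mm, y -32 to +32. Wooden handle: axis 12 mm up, 17 mm thick and round from x +25 to +70, 23 mm at its end. Centre of mass near x +55: grip across the handle at about x +50. Either way round in its pocket.
- pliers: Round-nose pliers, closed and rigid, 0.11 kg, lying flat, 140 mm long along its x, jaws at +x, black grips. Origin: mid-length, on the underside. Steel joint with flat sides, 18 mm wide (y), 14 mm thick, x +4 to +30 mm: grip it across at x +17. The grips are 13 mm thick and spread to 50 mm over all. Either way round in its pocket.
- bench_block: Square block of plain polished steel, 50 by 50 mm, 25 mm high, about 0.45 kg. Origin: centre of the underside.
- narrow_spool: Narrow, tall spool of dark steel wire with white plastic end discs, standing upright: 40 mm in diameter, 44 mm high, about 0.12 kg, spindle hole in the top. Origin: centre of the underside.
- wide_spool: Wide, flat spool of dark steel wire with white plastic end discs, lying flat (axis vertical): 64 mm in diameter, 30 mm high, about 0.22 kg, spindle hole in the top. Origin: centre of the underside.
- tin: Bystander: plain round metal tin with a flat lid, 50 mm in diameter, 22 mm high, among the spools and the block. Not part of a kit: leave it. Origin: centre of the underside.
Things that resemble listed ones, but are neither listed nor needed, are in the scene too. Of the things like the hammer, leave any that is turquoise; of the rest the larger one is meant.

How it is judged (in metres and radians):
At the end, for the whole second after the job is handed in: All five rest on the floors of their own pockets (within 4 mm in height, 0.1 rad of level), released and still: spools and block within 16 mm of the pocket's middle, hammer 18 mm, pliers 18 along and 24 across, both within 0.35 rad of lengthwise; tin within 20 mm of its start (x of pliers in the frame of bending_board between -0.055 and -0.019 m and y of pliers in the frame of bending_board between -0.024 and 0.024 m and z of pliers in the frame of bending_board between 0.006 and 0.014 m and angle between each of pliers, narrow_spool, hammer, bench_block, wide_spool's own z axis and vertical below 0.1 rad and linear speed of each of pliers, narrow_spool, hammer, bench_block, wide_spool below 0.02 m/s and angular speed of each of pliers, narrow_spool, hammer, bench_block, wide_spool below 0.2 rad/s and contact force between each of pliers, narrow_spool, hammer, bench_block, wide_spool and the fingers below 0.05 N and angle between the x axis of pliers and the x axis of bending_board, either way round below 0.35 rad and x of narrow_spool in the frame of bending_board between 0.072 and 0.104 m and y of narrow_spool in the frame of bending_board between -0.016 and 0.016 m and z of narrow_spool in the frame of bending_board between 0.006 and 0.014 m and x of hammer in the frame of hammering_board between -0.018 and 0.018 m and y of hammer in the frame of hammering_board between -0.067 and -0.031 m and z of hammer in the frame of hammering_board between 0.006 and 0.014 m and angle between the x axis of hammer and the x axis of hammering_board, either way round below 0.35 rad and x of bench_block in the frame of hammering_board between -0.081 and -0.049 m and y of bench_block in the frame of hammering_board between 0.033 and 0.065 m and z of bench_block in the frame of hammering_board between 0.006 and 0.014 m and x of wide_spool in the frame of hammering_board between 0.044 and 0.076 m and y of wide_spool in the frame of hammering_board between 0.033 and 0.065 m and z of wide_spool in the frame of hammering_board between 0.006 and 0.014 m and distance of tin from where it was at the start of the episode below 0.02 m); the robot touches nothing.
It fails at once if the tin is moved by more than 20 mm (distance of tin from where it was at the start of the episode above 0.02 m).
It fails at once if a kit thing is dropped or thrown (faster than 0.6 m/s out of the fingers, a fall of about 18 mm) ((contact force between hammer and the fingers below 0.02 N and linear speed of hammer above 0.6 m/s) or (contact force between pliers and the fingers below 0.02 N and linear speed of pliers above 0.6 m/s) or (contact force between bench_block and the fingers below 0.02 N and linear speed of bench_block above 0.6 m/s) or (contact force between narrow_spool and the fingers below 0.02 N and linear speed of narrow_spool above 0.6 m/s) or (contact force between wide_spool and the fingers below 0.02 N and linear speed of wide_spool above 0.6 m/s)).
It also fails if it takes over 120 s, if anything falls off the work surface, if the arm or the gripper's body presses on something with over 40 N, if the wrist force passes 120 N, or if a joint passes its speed limit or range.

## Working session

There is one attempt and no reset: what is moved stays moved. The work goes in short steps, Python scripts to look and compute and a tool call to move; the robot and the scene stay as the last step left them, time stands still between calls to the robot, and variables do not carry over. Pictures are saved under pics/ and viewed, and the job is handed in when it is done.

Besides the shell and the picture viewer there is one more tool, called after "Call:" as name(argument=value, ...), one argument or row to a line, values as JSON. send_rows: Moves the arm, as the interface text tells. Its arguments: {"type":"object","properties":{"steps":{"type":"array"},"grip_force":{"type":"number"}},"required":["steps"]}

```bash
mkdir -p pics; ls
python3 - <<'E'
from cell import env
import cv2
print(env.get_obs(), env.tcp_to_grasp)
for n in ["scene","top","wrist"]:
    c=env.read_camera(n)
    print(n,{k:(v if k!='pixels' else v.shape) for k,v in c.items()})
    cv2.imwrite(f"pics/{n}0.png",c["pixels"][:,:,::-1])
E
```

```text
pics
{'time_s': 0.0, 'qpos': array([74.77662841, 18.43812837, -4.01395051, 83.17418552,  1.29406399,
       78.54065089, -3.25967491]), 'joint_velocities': array([ 1.20601017e-01, -3.72124627e-06,  6.79391876e-02,  5.80573317e-02,
       -2.11150917e-02,  9.44449758e-02, -4.41299641e-02]), 'effort': array([-3.97588319e-04, -4.91284060e+01, -4.04124185e-01, -3.12527490e+01,
       -6.39976398e-02,  4.36710881e-02,  1.99200526e-04]), 'tool_pos': array([ 0.17929393, -0.6242135 ,  0.22147812]), 'tool_rot': array([ 1.79994685e+02,  1.07781928e-01, -7.39682617e+01]), 'force': array([-0.45945328, -0.0559758 , -0.8003166 ]), 'wrist_torque': array([-0.00352403,  0.0097962 , -0.00930994]), 'grip_width': 0.08731849690866382} 0.0187
scene {'pixels': (400, 640, 3), 'fx': 434.98000343942783, 'fy': 434.98000343942783, 'cx': 320.18066000246046, 'cy': 206.1556087592833, 'position': array([ 1.02278425, -0.65935741,  0.67893703]), 'rotation': array([51.47042996,  0.10600645, 38.39238214])}
top {'pixels': (400, 640, 3), 'fx': 365.76354734295495, 'fy': 365.76354734295495, 'cx': 316.97265061072187, 'cy': 199.75785362182356, 'position': array([ 0.43263977, -0.00955784,  0.83137899]), 'rotation': array([ 5.83220796e+00,  2.88448799e-02, -9.06299355e+01])}
wrist {'pixels': (400, 640, 3), 'fx': 297.9702777521498, 'fy': 297.9702777521498, 'cx': 319.46026060052964, 'cy': 197.52174594471515, 'position': array([ 0.25115807, -0.60325904,  0.38483727]), 'rotation': array([-16.1939127 ,   0.11604312, -73.9875069 ])}
```

View pics/top0.png

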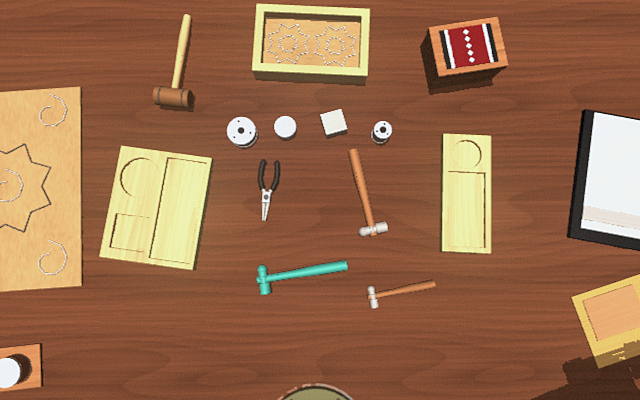

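View pics/scene0.png

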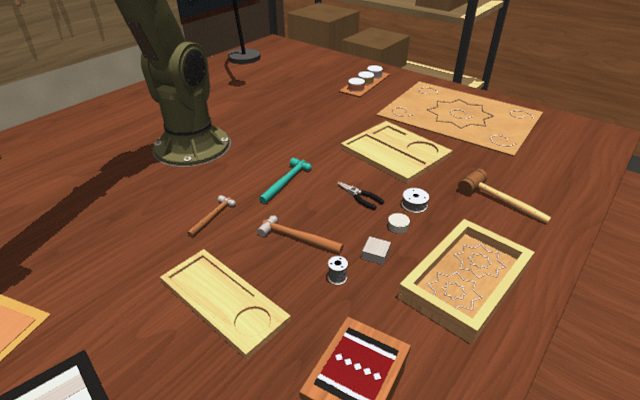

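View pics/wrist0.png

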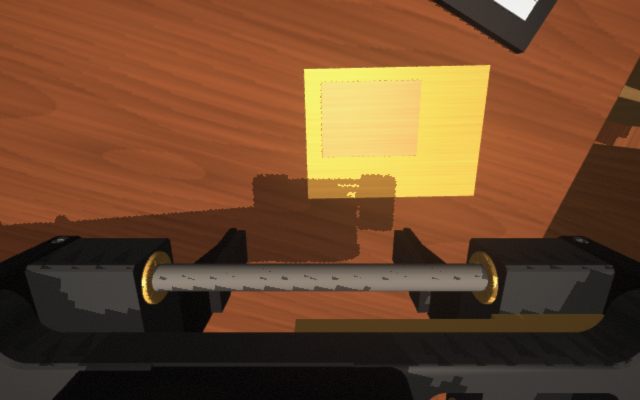

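```bash
cat > h.py <<'E'
import numpy as np, cv2
from scipy.spatial.transform import Rotation as R
from cell import env
def ray(c,u,v):
    u=np.atleast_1d(np.asarray(u,float));v=np.atleast_1d(np.asarray(v,float))
    d=np.stack([(u-c['cx'])/c['fx'],-(v-c['cy'])/c['fy'],-np.ones_like(u)],-1)
    return R.from_euler('xyz',c['rotation'],degrees=True).apply(d)
def plane(c,p,z):
    p=np.asarray(p,float).reshape(-1,2); d=ray(c,p[:,0],p[:,1]); o=np.asarray(c['position'])
    return (o+d*((z-o[2])/d[:,2])[:,None])[:,:2]
def proj(c,P):
    P=np.asarray(P,float).reshape(-1,3)
    q=R.from_euler('xyz',c['rotation'],degrees=True).inv().apply(P-c['position'])
    return np.stack([c['cx']+c['fx']*q[:,0]/-q[:,2],c['cy']+c['fy']*-q[:,1]/-q[:,2]],-1)
def conts(mask,box=None,amin=60):
    m=mask.astype(np.uint8)*255
    if box is not None:
        z=np.zeros_like(m);x0,y0,x1,y1=box;z[y0:y1,x0:x1]=m[y0:y1,x0:x1];m=z
    cs,_=cv2.findContours(m,cv2.RETR_EXTERNAL,cv2.CHAIN_APPROX_NONE)
    return sorted([c for c in cs if cv2.contourArea(c)>amin],key=cv2.contourArea,reverse=True)
E
python3 - <<'E'
from h import *
c=env.read_camera("top"); im=c['pixels']; hsv=cv2.cvtColor(im,cv2.COLOR_RGB2HSV)
for n,p in dict(ham=(360,180),mallet=(180,50),board=(185,180),bb=(467,220),block=(335,120),tin=(285,124),ws=(235,125),ns=(382,126),small=(410,292),turq=(310,272),plier=(265,205),bench=(300,220),bg2=(420,180)).items():
    print(n,hsv[p[1],p[0]],im[p[1],p[0]])
cv2.imwrite("pics/cropA.png",cv2.resize(im[100:250,215:415,::-1],None,fx=4,fy=4,interpolation=cv2.INTER_NEAREST))
b=np.hstack([im[135:280,90:220],im[125:270,430:500]])
cv2.imwrite("pics/cropB.png",cv2.resize(b[:,:,::-1],None,fx=4,fy=4,interpolation=cv2.INTER_NEAREST))
E
```

```text
ham [ 14 142 235] [235 164 104]
mallet [ 26  90 233] [233 223 151]
board [ 30  75 239] [238 239 169]
bb [ 31  70 240] [238 240 174]
block [ 30   9 236] [236 236 228]
tin [102   5 242] [237 240 242]
ws [105   8 243] [235 239 243]
ns [150   3 163] [163 161 163]
small [ 11 157 109] [109  66  42]
turq [ 84 134 225] [107 225 200]
plier [ 16  33 146] [146 137 127]
bench [  9 151 144] [144  85  59]
bg2 [ 10 140 142] [142  91  64]
```

View pics/cropA.png

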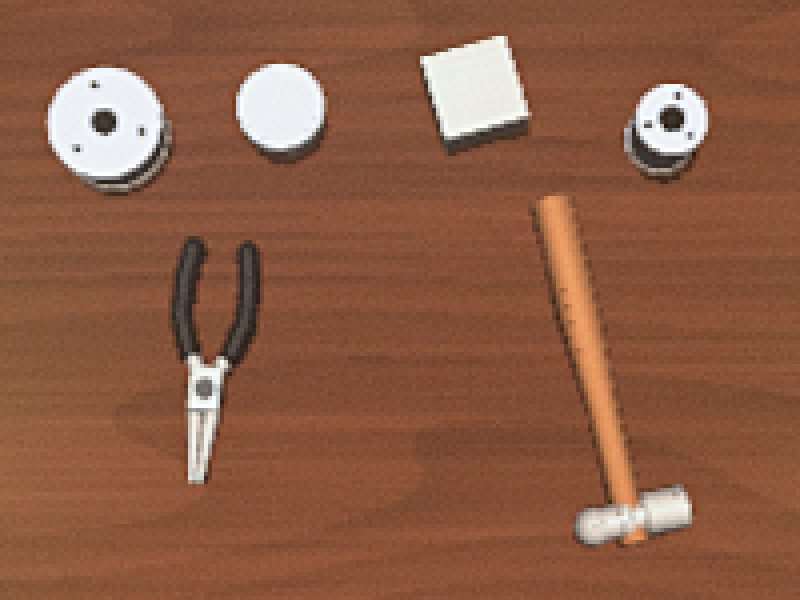

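View pics/cropB.png

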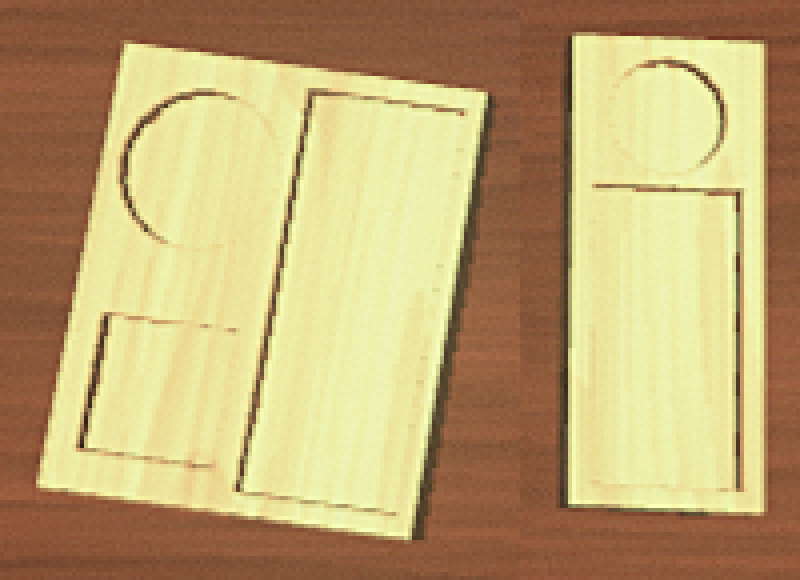

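```bash
cat > meas.py <<'E'
from h import *
c=env.read_camera("top"); im=c['pixels']; hsv=cv2.cvtColor(im,cv2.COLOR_RGB2HSV).astype(int)
H,S,V=hsv[...,0],hsv[...,1],hsv[...,2]
white=(S<35)&(V>195)
for n,box,z in [("wide",(220,108,262,155),.03),("tin",(268,110,300,143),.022),("narrow",(368,115,396,140),.044),("block",(315,100,352,145),.025)]:
    k=conts(white,box,50)[0]; k=cv2.convexHull(k)
    w=plane(c,k.reshape(-1,2),z).astype(np.float32)
    (cx,cy),r=cv2.minEnclosingCircle(w); print(n,'circ',cx,cy,'d',2*r)
    if n=="block": print('rect',cv2.minAreaRect(w))
board=(H>20)&(H<40)&(S>40)&(V>190)
for n,box in [("hb",(90,135,220,280)),("bb",(430,125,500,265))]:
    k=cv2.convexHull(conts(board,box,500)[0]).reshape(-1,2)
    w=plane(c,k,.018).astype(np.float32); print(n,cv2.minAreaRect(w))
ham=(H>8)&(H<20)&(S>90)&(V>185)
k=conts(ham,(335,140,395,240),100)[0]
p=plane(c,k.reshape(-1,2),.012).astype(np.float32); print('handle',cv2.minAreaRect(p), cv2.fitLine(p,cv2.DIST_L2,0,.01,.01).ravel())
k=conts((S<70)&(V>120),(350,215,395,240),30)[0]; p=plane(c,k.reshape(-1,2),.018).astype(np.float32); print('head',cv2.minAreaRect(p))
m=((V<75))|((S<70)&(V>110)); k=cv2.convexHull(conts(cv2.dilate(m.astype(np.uint8),np.ones((3,3)))>0,(255,155,285,225),30)[0])
k2=conts((S<75)&(V>100),(255,180,285,225),20)
for q in k2: 
    p=plane(c,q.reshape(-1,2),.01).astype(np.float32); print('plier steel',cv2.minAreaRect(p),cv2.fitLine(p,cv2.DIST_L2,0,.01,.01).ravel())
p=plane(c,k.reshape(-1,2),.008).astype(np.float32); print('plier all',cv2.minAreaRect(p))
# pivot, jaw tip, grips from zoom crop
z=lambda a,b:(215+a/4-.5,100+b/4-.5)
for n,q,h in [('pivot',(204,387),.014),('tip',(198,483),.007),('g1',(195,238),.012),('g2',(249,241),.012)]: print(n,plane(c,z(*q),h))
E
python3 meas.py
```

```text
wide circ 0.6741507649421692 0.15965965390205383 d 0.06392166018486023
tin circ 0.6847829222679138 0.061593033373355865 d 0.049680083990097046
narrow circ 0.6678694486618042 -0.1563890129327774 d 0.03946557641029358
block circ 0.6940140724182129 -0.04828498512506485 d 0.06741083413362503
rect ((0.693698525428772, -0.04888852685689926), (0.048753295093774796, 0.04963615909218788), 15.570012092590332)
hb ((0.5051476955413818, 0.35001736879348755), (0.20869579911231995, 0.2527987062931061), 81.42151641845703)
bb ((0.5296878814697266, -0.34427788853645325), (0.10685937851667404, 0.26564332842826843), 86.61862182617188)
handle ((0.5438699722290039, -0.11124824732542038), (0.18165262043476105, 0.014729960821568966), 12.02688217163086) [ 0.9765461   0.21530837  0.54396904 -0.11173163]
head ((0.4499892294406891, -0.1333908885717392), (0.021920736879110336, 0.06364116072654724), 13.297900199890137)
plier steel ((0.5083687901496887, 0.11038731783628464), (0.024893660098314285, 0.0721418559551239), 78.05043029785156) [ 0.99656266 -0.08284247  0.51063466  0.10686834]
plier all ((0.5409476161003113, 0.0997907817363739), (0.052426621317863464, 0.14195047318935394), 89.9585952758789)
pivot [[0.52533705 0.1055886 ]]
tip [[0.47175973 0.10977417]]
g1 [[0.6110073  0.11127802]]
g2 [[0.60892901 0.08052566]]
```

```bash
cat > go.py <<'E'
import sys
from h import *
o=env.get_obs(); p=np.array(o['tool_pos']); r=R.from_euler('xyz',o['tool_rot'],degrees=True)
x,y,z,yaw=map(float,sys.argv[1:5])
t=R.from_euler('xyz',[180,0,yaw],degrees=True)
print('t',round(o['time_s'],2),'pos',p.round(4),'rot',np.round(o['tool_rot'],2),'w',round(o['grip_width'],4),'F',np.round(o['force'],1))
d=r.inv().apply(np.array([x,y,z])-p); print('shift',d.round(4),'turn',(r.inv()*t).as_rotvec().round(4),'rows',(np.linalg.norm(d)/.0417).round(1))
E
python3 go.py .485 -.125 .15 -77.6
```

```text
t 0.25 pos [ 0.1794 -0.6245  0.222 ] rot [ 1.800e+02  5.000e-02 -7.397e+01] w 0.087 F [-0.2 -0.2 -0.1]
shift [-0.3956 -0.4317  0.0724] turn [0.0001 0.0009 0.0634] rows 14.1
```

Call:
send_rows(
  steps=[
    [[-0.026,-0.029,0.005],[0,0,0.01],0.06],
    [[-0.053,-0.058,0.01],[0,0,0.02],0.06],
    [[-0.08,-0.087,0.015],[0,0,0.03],0.06],
    [[-0.106,-0.115,0.019],[0,0,0.04],0.06],
    [[-0.132,-0.144,0.024],[0,0,0.06],0.06],
  ],
  grip_force=45,
)

```text
time_s: 0.67
tool_pos: [0.2819, -0.4565, 0.1984]
tool_rot: [180.0, -0.0, -77.5]
force: [0.3, -1.2, 0.1]
grip_width: 0.0631
```

```bash
python3 go.py .485 -.125 .15 -77.6
```

```text
t 0.67 pos [ 0.2819 -0.4565  0.1984] rot [ 1.7999e+02 -3.0000e-02 -7.7460e+01] w 0.0631 F [ 0.3 -1.2  0.1]
shift [-0.2795 -0.2702  0.0483] turn [ 0.0001 -0.0004  0.0024] rows 9.4
```

Call:
send_rows(
  steps=[
    [[-0.028,-0.027,0.005],[0,0,0],0.06],
    [[-0.056,-0.054,0.01],[0,0,0],0.06],
    [[-0.084,-0.081,0.015],[0,0,0],0.06],
    [[-0.112,-0.108,0.02],[0,0,0],0.06],
    [[-0.14,-0.135,0.024],[0,0,0],0.06],
  ],
)

```text
time_s: 1.08
tool_pos: [0.3831, -0.2902, 0.1744]
tool_rot: [180.0, -0.0, -77.4]
force: [1.2, 0.2, -0.3]
grip_width: 0.0604
```

Call:
send_rows(
  steps=[
    [[-0.028,-0.027,0.005],[0,0,0],0.06],
    [[-0.056,-0.054,0.01],[0,0,0],0.06],
    [[-0.084,-0.081,0.015],[0,0,0],0.06],
    [[-0.112,-0.108,0.02],[0,0,0],0.06],
    [[-0.14,-0.135,0.024],[0,0,0],0.06],
  ],
)

```text
time_s: 1.5
tool_pos: [0.4844, -0.1243, 0.1504]
tool_rot: [-180.0, -0.0, -77.4]
force: [1.2, 0.2, -0.3]
grip_width: 0.0601
```

```bash
python3 go.py .485 -.125 .002 -77.6;  python3 - <<'E'
from h import *
for n in ["wrist"]:
    c=env.read_camera(n); cv2.imwrite(f"pics/{n}1.png",c["pixels"][:,:,::-1])
E
```

```text
t 1.5 pos [ 0.4844 -0.1243  0.1504] rot [-1.7999e+02 -4.0000e-02 -7.7420e+01] w 0.0601 F [ 1.2  0.2 -0.3]
shift [ 0.0007 -0.0004  0.1485] turn [-0.0001 -0.0007  0.0032] rows 3.6
```

View pics/wrist1.png

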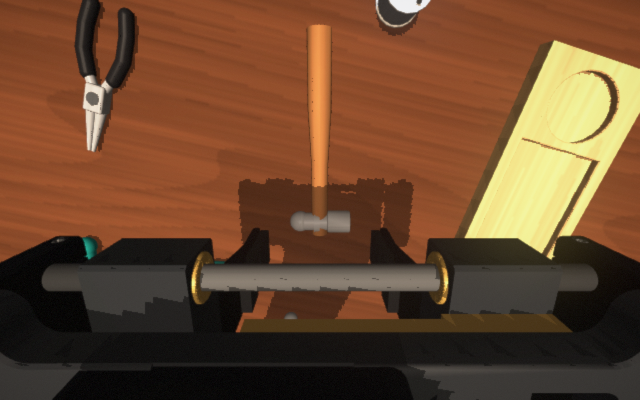

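The wrist view shows the hammer between the jaws: handle along column 319, head at (320, 222). I'm descending now.

Call:
send_rows(
  steps=[
    [[0,0,0.035],[0,0,0],0.05],
    [[0.0,0,0.07],[0,0,0],0.05],
    [[0,0,0.105],[0,0,0],0.05],
    [[0,0,0.135],[0,0,0],0.05],
    [[0,0,0.147],[0,0,0],0.05],
  ],
)

```text
time_s: 1.97
tool_pos: [0.4805, -0.1254, -0.0]
tool_rot: [179.6, 0.2, -77.4]
force: [-19.6, 6.1, 125.1]
grip_width: 0.0501
```

Call:
send_rows(
  steps=[
    [[0,0,0.0],[0,0,0],0.05],
    [[0,0,0],[0,0,0],0.01],
    [[0,0,0],[0,0,0],0.01],
    [[0,0,0],[0,0,0],0.01],
    [[0,0,0],[0,0,0],0.01],
  ],
)

```text
time_s: 2.38
tool_pos: [0.4844, -0.1263, 0.0042]
tool_rot: [-179.9, -0.1, -77.4]
force: [-0.0, -0.4, 0.3]
grip_width: 0.0311
```

Call:
send_rows(
  steps=[
    [[0,0,0],[0,0,0],0.01],
    [[0,0,0],[0,0,0],0.01],
    [[0,0,-0.01],[0,0,0],0.01],
    [[0,0,-0.03],[0,0,0],0.01],
    [[0,0,-0.06],[0,0,0],0.01],
  ],
)

```text
time_s: 2.8
tool_pos: [0.4814, -0.1252, 0.0623]
tool_rot: [179.7, 0.2, -77.4]
force: [1.6, 0.1, -2.1]
grip_width: 0.0149
```

```bash
python3 go.py .4484 .3090 .12 -98.6;  python3 - <<'E'
from h import *
for n in ["wrist"]:
    c=env.read_camera(n); cv2.imwrite(f"pics/{n}2.png",c["pixels"][:,:,::-1])
E
```

```text
t 2.8 pos [ 0.4814 -0.1252  0.0623] rot [179.73   0.2  -77.39] w 0.0149 F [ 1.6  0.1 -2.1]
shift [-0.4311 -0.0624 -0.0565] turn [0.0054 0.0025 0.3703] rows 10.5
```

View pics/wrist2.png

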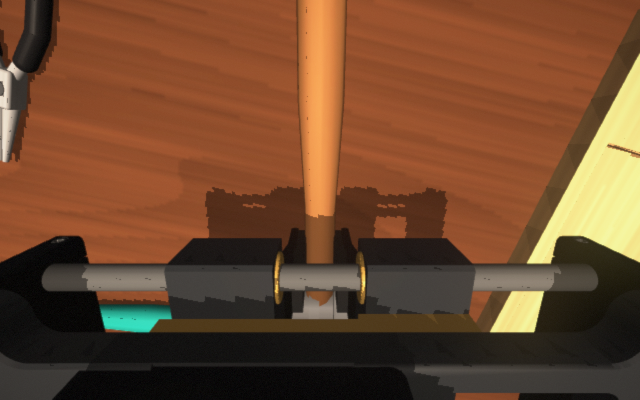

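Call:
send_rows(
  steps=[
    [[-0.01,0,-0.02],[0,0,0.02],0.01],
    [[-0.035,-0.005,-0.04],[0,0,0.05],0.01],
    [[-0.065,-0.01,-0.05],[0,0,0.08],0.01],
    [[-0.1,-0.015,-0.057],[0,0,0.11],0.01],
    [[-0.135,-0.02,-0.057],[0,0,0.14],0.01],
  ],
)

```text
time_s: 3.27
tool_pos: [0.475, 0.0111, 0.1229]
tool_rot: [-179.8, -0.1, -85.6]
force: [1.1, 0.2, -2.3]
grip_width: 0.0148
```

```bash
python3 go.py .4484 .3090 .12 -98.6
```

```text
t 3.27 pos [0.475  0.0111 0.1229] rot [-1.7978e+02 -8.0000e-02 -8.5590e+01] w 0.0148 F [ 1.1  0.2 -2.3]
shift [-0.299   0.0037  0.0024] turn [-0.004 -0.001  0.227] rows 7.2
```

Call:
send_rows(
  steps=[
    [[-0.035,0,0],[0,0,0.05],0.01],
    [[-0.07,0,0],[0,0,0.09],0.01],
    [[-0.105,0.001,0],[0,0,0.13],0.01],
    [[-0.14,0.002,0.001],[0,0,0.17],0.01],
    [[-0.17,0.002,0.002],[0,0,0.21],0.01],
  ],
)

```text
time_s: 3.68
tool_pos: [0.4577, 0.1819, 0.1192]
tool_rot: [-179.9, 0.0, -97.5]
force: [-0.1, -0.3, -2.9]
grip_width: 0.0149
```

```bash
python3 go.py .4484 .3090 .12 -98.6
```

```text
t 3.68 pos [0.4577 0.1819 0.1192] rot [-1.7994e+02  1.0000e-02 -9.7490e+01] w 0.0149 F [-0.1 -0.3 -2.9]
shift [-0.1248  0.0257 -0.0008] turn [-0.0011  0.0001  0.0194] rows 3.1
```

Call:
send_rows(
  steps=[
    [[-0.035,0.007,0],[0,0,0.01],0.01],
    [[-0.07,0.014,0],[0,0,0.02],0.01],
    [[-0.1,0.021,0],[0,0,0.02],0.01],
    [[-0.12,0.025,0],[0,0,0.02],0.01],
    [[-0.125,0.026,0],[0,0,0.02],0.01],
  ],
)

```text
time_s: 4.1
tool_pos: [0.4471, 0.3117, 0.1193]
tool_rot: [180.0, 0.2, -98.3]
force: [-0.2, 0.5, -0.9]
grip_width: 0.0152
```

```bash
python3 go.py .4484 .3090 .014 -98.6
python3 - <<'E'
from h import *
for n in ["top"]:
    c=env.read_camera(n); cv2.imwrite(f"pics/{n}3.png",c["pixels"][:,:,::-1])
E
```

```text
t 4.1 pos [0.4471 0.3117 0.1193] rot [179.97   0.19 -98.26] w 0.0152 F [-0.2  0.5 -0.9]
shift [ 0.0028 -0.0017  0.1053] turn [0.0006 0.0033 0.0059] rows 2.5
```

View pics/top3.png

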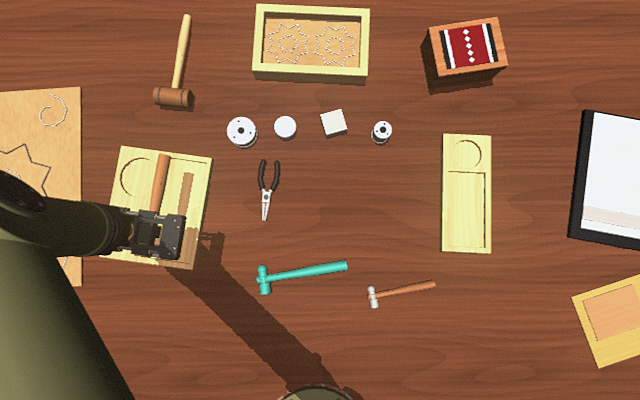

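Call:
send_rows(
  steps=[
    [[0.001,0,0.02],[0,0,0],0.01],
    [[0.002,0,0.045],[0,0,0],0.01],
    [[0.002,0,0.065],[0,0,0],0.01],
    [[0.002,0,0.072],[0,0,0],0.01],
    [[0.002,0,0.075],[0,0,0],0.01],
  ],
)

```text
time_s: 4.57
tool_pos: [0.4481, 0.3026, 0.0422]
tool_rot: [179.9, -0.2, -98.7]
force: [-0.6, -0.6, -2.0]
grip_width: 0.0151
```

```bash
python3 go.py .4484 .3090 .0147 -98.6
python3 - <<'E'
from h import *
c=env.read_camera("top"); cv2.imwrite("pics/top4.png",cv2.resize(c["pixels"][130:280,90:230,::-1],None,fx=4,fy=4))
c=env.read_camera("wrist"); cv2.imwrite("pics/wrist4.png",c["pixels"][:,:,::-1])
E
```

```text
t 4.57 pos [0.4481 0.3026 0.0422] rot [ 1.7989e+02 -1.5000e-01 -9.8690e+01] w 0.0151 F [-0.6 -0.6 -2. ]
shift [-0.0064  0.0006  0.0275] turn [ 0.002  -0.0027 -0.0017] rows 0.7
```

View pics/top4.png

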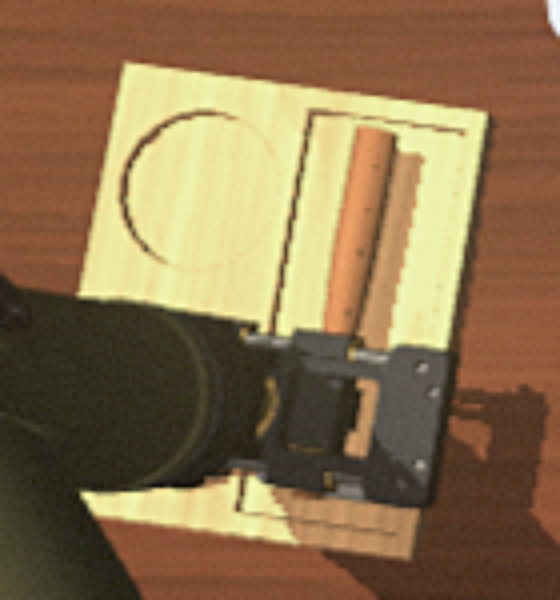

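View pics/wrist4.png

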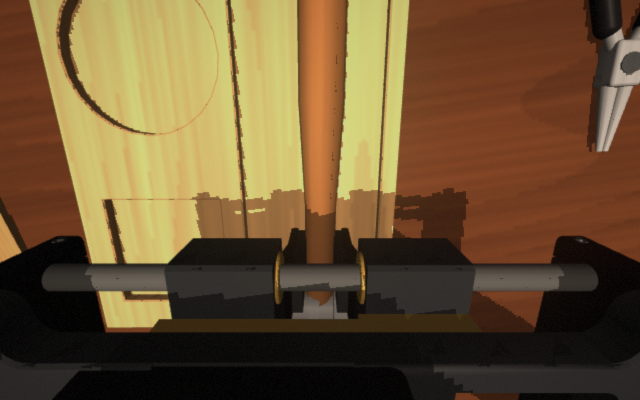

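Call:
send_rows(
  steps=[
    [[-0.003,0,0.003],[0,0,0],0.01],
    [[-0.006,0,0.01],[0,0,0],0.01],
    [[-0.006,0,0.016],[0,0,0],0.01],
    [[-0.006,0,0.02],[0,0,0],0.01],
    [[-0.006,0,0.022],[0,0,0],0.01],
  ],
)

```text
time_s: 5.08
tool_pos: [0.449, 0.3105, 0.0207]
tool_rot: [180.0, -0.1, -98.6]
force: [0.1, -0.2, -1.4]
grip_width: 0.0151
```

```bash
python3 go.py .4484 .3090 .0147 -98.6
```

```text
t 5.08 pos [0.449  0.3105 0.0207] rot [ 1.7995e+02 -5.0000e-02 -9.8580e+01] w 0.0151 F [ 0.1 -0.2 -1.4]
shift [0.0016 0.0003 0.006 ] turn [ 0.0008 -0.0009  0.0003] rows 0.1
```

Call:
send_rows(
  steps=[
    [[0.001,0,0.002],[0,0,0],0.01],
    [[0.001,0,0.004],[0,0,0],0.01],
    [[0.001,0,0.005],[0,0,0],0.01],
    [[0.001,0,0.006],[0,0,0],0.01],
    [[0.001,0,0.006],[0,0,0],0.01],
  ],
)

```text
time_s: 5.5
tool_pos: [0.4493, 0.3097, 0.0154]
tool_rot: [180.0, -0.0, -98.6]
force: [-0.5, 0.1, -2.8]
grip_width: 0.015
```

```bash
python3 go.py .4484 .3090 .0147 -98.6
```

```text
t 5.5 pos [0.4493 0.3097 0.0154] rot [ 1.800e+02 -1.000e-02 -9.861e+01] w 0.015 F [-0.5  0.1 -2.8]
shift [0.0008 0.0008 0.0007] turn [ 0.     -0.0001 -0.0002] rows 0.0
```

Call:
send_rows(
  steps=[
    [[0,0,0.001],[0,0,0],0.01],
    [[0,0,0.001],[0,0,0],0.01],
    [[0,0,0.002],[0,0,0],0.01],
    [[0,0,0.002],[0,0,0],0.01],
    [[0,0,0.002],[0,0,0],0.01],
  ],
)

```text
time_s: 5.92
tool_pos: [0.4496, 0.3098, 0.0149]
tool_rot: [-180.0, -0.0, -98.6]
force: [-3.9, -2.6, 9.5]
grip_width: 0.0151
```

Contact with the pocket floor (+9.5 N). I'm opening gently.

Call:
send_rows(
  steps=[
    [[0,0,0],[0,0,0],0.02],
    [[0,0,0],[0,0,0],0.03],
    [[0,0,0],[0,0,0],0.04],
    [[0,0,0],[0,0,0],0.04],
    [[0,0,-0.005],[0,0,0],0.04],
  ],
)

```text
time_s: 6.33
tool_pos: [0.4486, 0.3092, 0.0177]
tool_rot: [179.9, -0.1, -98.6]
force: [0.4, -0.7, -0.1]
grip_width: 0.0368
```

Call:
send_rows(
  steps=[
    [[0,0,-0.02],[0,0,0],0.04],
    [[0,0,-0.045],[0,0,0],0.04],
    [[0,0,-0.075],[0,0,0],0.04],
    [[0,0,-0.1],[0,0,0],0.04],
    [[0.02,0,-0.11],[0,0,0],0.05],
  ],
)

```text
time_s: 6.75
tool_pos: [0.4474, 0.2952, 0.133]
tool_rot: [-179.8, 0.4, -98.3]
force: [0.8, 0.3, -0.3]
grip_width: 0.0423
```

```bash
python3 go.py .525 .1053 .1 -95.2
python3 - <<'E'
from h import *
c=env.read_camera("wrist"); cv2.imwrite("pics/wrist5.png",c["pixels"][:,:,::-1])
E
```

```text
t 6.75 pos [0.4474 0.2952 0.133 ] rot [-179.75    0.41  -98.32] w 0.0423 F [ 0.8  0.3 -0.3]
shift [ 0.1769 -0.1041  0.0321] turn [-0.0046  0.0071 -0.0545] rows 5.0
```

View pics/wrist5.png

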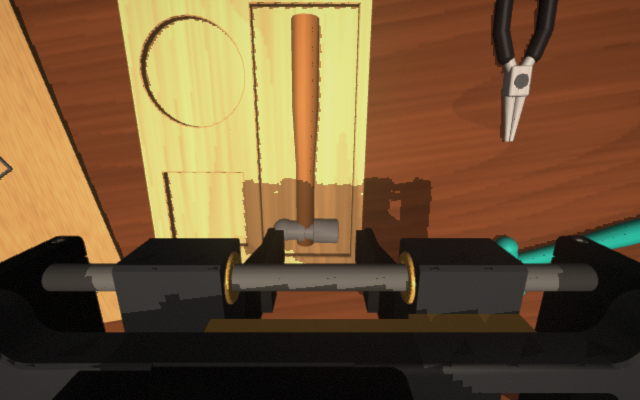

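The hammer lies in the long pocket: handle from (305, 15) to (305, 225), pocket edges at columns 250 and 358. Next are the pliers.

Call:
send_rows(
  steps=[
    [[0.03,-0.018,0.005],[0,0,-0.01],0.05],
    [[0.065,-0.038,0.011],[0,0,-0.02],0.05],
    [[0.1,-0.06,0.018],[0,0,-0.03],0.05],
    [[0.135,-0.08,0.025],[0,0,-0.04],0.05],
    [[0.165,-0.097,0.03],[0,0,-0.05],0.05],
  ],
)

```text
time_s: 7.22
tool_pos: [0.5179, 0.1089, 0.0977]
tool_rot: [180.0, -0.1, -95.8]
force: [0.6, 0.9, -1.3]
grip_width: 0.0499
```

```bash
python3 go.py .525 .1053 .05 -95.2
```

```text
t 7.22 pos [0.5179 0.1089 0.0977] rot [ 1.7999e+02 -8.0000e-02 -9.5820e+01] w 0.0499 F [ 0.6  0.9 -1.3]
shift [ 0.0028 -0.0074  0.0477] turn [ 0.0003 -0.0014 -0.0108] rows 1.2
```

Call:
send_rows(
  steps=[
    [[0.001,-0.004,0.015],[0,0,-0.01],0.045],
    [[0.003,-0.007,0.032],[0,0,-0.01],0.045],
    [[0.003,-0.007,0.043],[0,0,-0.01],0.045],
    [[0.003,-0.007,0.048],[0,0,-0.01],0.045],
    [[0.003,-0.007,0.048],[0,0,-0.01],0.045],
  ],
)

```text
time_s: 7.63
tool_pos: [0.5227, 0.1092, 0.0491]
tool_rot: [179.8, -0.0, -95.1]
force: [-0.9, 0.7, 0.1]
grip_width: 0.0449
```

```bash
python3 go.py .525 .1053 .003 -95.2
python3 - <<'E'
from h import *
c=env.read_camera("wrist"); cv2.imwrite("pics/wrist6.png",c["pixels"][:,:,::-1])
E
```

```text
t 7.63 pos [0.5227 0.1092 0.0491] rot [ 1.7983e+02 -1.0000e-02 -9.5100e+01] w 0.0449 F [-0.9  0.7  0.1]
shift [ 0.0037 -0.0027  0.0461] turn [ 0.003  -0.0002  0.0018] rows 1.1
```

View pics/wrist6.png

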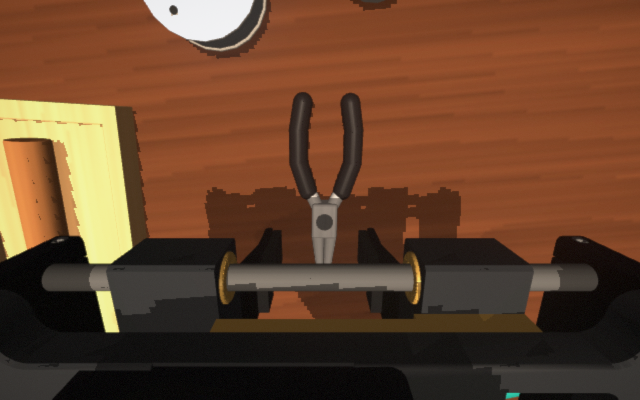

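Call:
send_rows(
  steps=[
    [[0.002,-0.001,0.01],[0,0,0],0.045],
    [[0.003,-0.002,0.02],[0,0,0],0.045],
    [[0.003,-0.002,0.028],[0,0,0],0.045],
    [[0.003,-0.002,0.033],[0,0,0],0.045],
    [[0.003,-0.002,0.035],[0,0,0],0.045],
  ],
)

```text
time_s: 8.1
tool_pos: [0.525, 0.1053, 0.0142]
tool_rot: [179.9, -0.0, -95.2]
force: [-1.4, -0.6, -0.3]
grip_width: 0.0449
```

```bash
python3 go.py .525 .1053 .003 -95.2
```

```text
t 8.1 pos [0.525  0.1053 0.0142] rot [ 1.7989e+02 -2.0000e-02 -9.5160e+01] w 0.0449 F [-1.4 -0.6 -0.3]
shift [0.     0.     0.0112] turn [ 0.0019 -0.0003  0.0008] rows 0.3
```

Call:
send_rows(
  steps=[
    [[0,0,0.004],[0,0,0],0.045],
    [[0,0,0.008],[0,0,0],0.045],
    [[0,0,0.01],[0,0,0],0.045],
    [[0,0,0.011],[0,0,0],0.03],
    [[0,0,0.011],[0,0,0],0.02],
  ],
)

```text
time_s: 8.52
tool_pos: [0.5259, 0.1054, 0.0044]
tool_rot: [180.0, -0.0, -95.2]
force: [0.5, -0.4, -0.1]
grip_width: 0.038
```

Call:
send_rows(
  steps=[
    [[0,0,0],[0,0,0],0.01],
    [[0,0,0],[0,0,0],0.01],
    [[0,0,0],[0,0,0],0.01],
    [[0,0,0],[0,0,0],0.01],
    [[0,0,0],[0,0,0],0.01],
  ],
)

```text
time_s: 8.93
tool_pos: [0.5263, 0.1054, 0.0048]
tool_rot: [-180.0, 0.0, -95.2]
force: [-0.1, 0.3, 1.4]
grip_width: 0.0172
```

Call:
send_rows(
  steps=[
    [[0,0,0],[0,0,0],0.01],
    [[0,0,-0.01],[0,0,0],0.01],
    [[0,0,-0.025],[0,0,0],0.01],
    [[0,0,-0.045],[0,0,0],0.01],
    [[0,0,-0.06],[0,0,0],0.01],
  ],
)

```text
time_s: 9.35
tool_pos: [0.5258, 0.1057, 0.066]
tool_rot: [180.0, 0.0, -95.1]
force: [0.5, 1.1, -0.4]
grip_width: 0.0177
```

```bash
python3 go.py .4758 -.3411 .10 -93.4
python3 - <<'E'
from h import *
c=env.read_camera("wrist"); cv2.imwrite("pics/wrist7.png",c["pixels"][:,:,::-1])
E
```

```text
t 9.35 pos [0.5258 0.1057 0.066 ] rot [ 1.7999e+02  1.0000e-02 -9.5140e+01] w 0.0177 F [ 0.5  1.1 -0.4]
shift [ 0.4495  0.0097 -0.0341] turn [ 0.0001  0.0001 -0.0304] rows 10.8
```

View pics/wrist7.png

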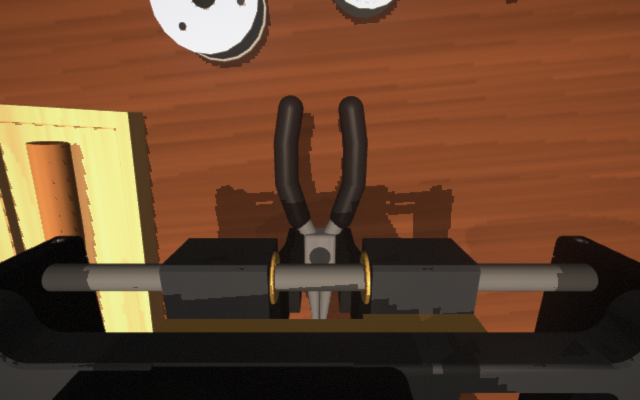

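The pliers are held at the joint, with the pivot at (320, 257) between the pads. Now over to the narrow board.

Call:
send_rows(
  steps=[
    [[0.015,0,-0.015],[0,0,0],0.01],
    [[0.04,0.001,-0.028],[0,0,0],0.01],
    [[0.075,0.002,-0.034],[0,0,-0.01],0.01],
    [[0.11,0.002,-0.034],[0,0,-0.01],0.01],
    [[0.148,0.003,-0.034],[0,0,-0.01],0.01],
  ],
)

```text
time_s: 9.82
tool_pos: [0.5095, -0.0423, 0.0992]
tool_rot: [-179.9, -0.0, -94.5]
force: [1.3, 0.2, -0.6]
grip_width: 0.0179
```

Call:
send_rows(
  steps=[
    [[0.037,0.001,0],[0,0,0],0.01],
    [[0.074,0.002,0],[0,0,0],0.01],
    [[0.11,0.002,0],[0,0,-0.01],0.01],
    [[0.145,0.003,0],[0,0,-0.01],0.01],
    [[0.18,0.004,0],[0,0,-0.01],0.01],
  ],
)

```text
time_s: 10.23
tool_pos: [0.4903, -0.2224, 0.0984]
tool_rot: [180.0, -0.0, -94.0]
force: [0.8, 0.3, -1.0]
grip_width: 0.0178
```

```bash
python3 go.py .4758 -.3411 .08 -93.4
```

```text
t 10.23 pos [ 0.4903 -0.2224  0.0984] rot [ 1.7997e+02 -1.0000e-02 -9.4030e+01] w 0.0178 F [ 0.8  0.3 -1. ]
shift [0.1194 0.0061 0.0184] turn [ 0.0005 -0.0001 -0.011 ] rows 2.9
```

Call:
send_rows(
  steps=[
    [[0.035,0.002,0],[0,0,0],0.01],
    [[0.068,0.004,0.005],[0,0,-0.01],0.01],
    [[0.097,0.005,0.01],[0,0,-0.01],0.01],
    [[0.114,0.006,0.015],[0,0,-0.01],0.01],
    [[0.119,0.006,0.018],[0,0,-0.01],0.01],
  ],
)

```text
time_s: 10.65
tool_pos: [0.4749, -0.3425, 0.0794]
tool_rot: [179.9, -0.0, -93.7]
force: [0.5, -0.4, -0.6]
grip_width: 0.0178
```

```bash
python3 go.py .4758 -.3411 .04 -93.4
```

```text
t 10.65 pos [ 0.4749 -0.3425  0.0794] rot [ 1.7991e+02 -2.0000e-02 -9.3740e+01] w 0.0178 F [ 0.5 -0.4 -0.6]
shift [-0.0015 -0.0009  0.0394] turn [ 0.0016 -0.0004 -0.0059] rows 0.9
```

Call:
send_rows(
  steps=[
    [[-0.001,-0.001,0.01],[0,0,0],0.01],
    [[-0.001,-0.001,0.022],[0,0,0],0.01],
    [[-0.001,-0.001,0.033],[0,0,0],0.01],
    [[-0.001,-0.001,0.039],[0,0,0],0.01],
    [[-0.001,-0.001,0.039],[0,0,0],0.01],
  ],
)

```text
time_s: 11.07
tool_pos: [0.4771, -0.3355, 0.0392]
tool_rot: [179.8, 0.1, -93.3]
force: [-0.6, 0.1, -1.0]
grip_width: 0.018
```

```bash
python3 go.py .4758 -.3411 .0155 -93.4;python3 - <<'E'
from h import *
c=env.read_camera("wrist"); cv2.imwrite("pics/wrist8.png",c["pixels"][:,:,::-1])
E
```

```text
t 11.07 pos [ 0.4771 -0.3355  0.0392] rot [ 1.7981e+02  1.5000e-01 -9.3300e+01] w 0.018 F [-0.6  0.1 -1. ]
shift [0.0057 0.0009 0.0237] turn [0.0033 0.0026 0.0017] rows 0.6
```

View pics/wrist8.png

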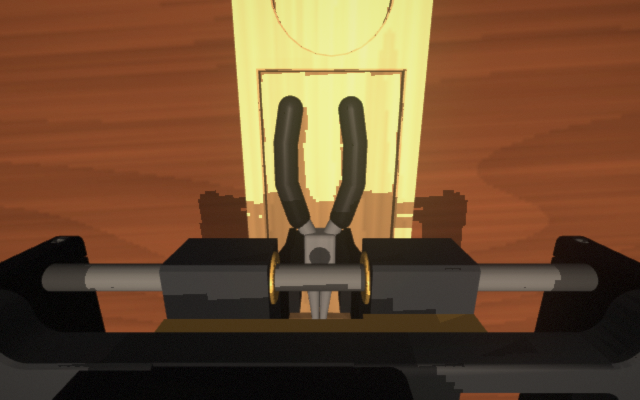

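The grips are centred in the long pocket: columns 290 and 350, pocket edges 260 and 403. I'm lowering.

Call:
send_rows(
  steps=[
    [[0.002,0,0.005],[0,0,0],0.01],
    [[0.003,0,0.011],[0,0,0],0.01],
    [[0.003,0,0.016],[0,0,0],0.01],
    [[0.003,0,0.018],[0,0,0],0.01],
    [[0.003,0,0.018],[0,0,0],0.01],
  ],
)

```text
time_s: 11.53
tool_pos: [0.4772, -0.3409, 0.0228]
tool_rot: [179.9, 0.0, -93.5]
force: [-0.5, 0.6, -1.4]
grip_width: 0.0175
```

```bash
python3 go.py .4758 -.3411 .0155 -93.4
```

```text
t 11.53 pos [ 0.4772 -0.3409  0.0228] rot [ 1.7994e+02  4.0000e-02 -9.3460e+01] w 0.0175 F [-0.5  0.6 -1.4]
shift [0.0003 0.0014 0.0073] turn [ 0.0011  0.0007 -0.0011] rows 0.2
```

Call:
send_rows(
  steps=[
    [[0,0,0.003],[0,0,0],0.01],
    [[0,0,0.005],[0,0,0],0.01],
    [[0,0,0.006],[0,0,0],0.01],
    [[0,0,0.007],[0,0,0],0.01],
    [[0,0,0.008],[0,0,0],0.01],
  ],
)

```text
time_s: 11.95
tool_pos: [0.4778, -0.3412, 0.0156]
tool_rot: [-180.0, -0.0, -93.4]
force: [0.2, -0.2, -1.5]
grip_width: 0.0176
```

Call:
send_rows(
  steps=[
    [[0,0,0.001],[0,0,0],0.01],
    [[0,0,0.001],[0,0,0],0.01],
    [[0,0,0.001],[0,0,0],0.01],
    [[0,0,0.001],[0,0,0],0.01],
    [[0,0,0.001],[0,0,0],0.01],
  ],
)

```text
time_s: 12.37
tool_pos: [0.4779, -0.3412, 0.0148]
tool_rot: [-180.0, -0.0, -93.4]
force: [-0.3, 0.7, 2.0]
grip_width: 0.0175
```

Contact. Releasing.

Call:
send_rows(
  steps=[
    [[0,0,0],[0,0,0],0.025],
    [[0,0,0],[0,0,0],0.033],
    [[0,0,0],[0,0,0],0.04],
    [[0,0,0],[0,0,0],0.04],
    [[0,0,-0.005],[0,0,0],0.04],
  ],
)

```text
time_s: 12.78
tool_pos: [0.4771, -0.3407, 0.0187]
tool_rot: [179.9, 0.1, -93.4]
force: [-0.5, -0.1, -1.5]
grip_width: 0.0379
```

Call:
send_rows(
  steps=[
    [[0,0,-0.02],[0,0,0],0.04],
    [[0,0,-0.045],[0,0,0],0.04],
    [[0,0,-0.075],[0,0,0],0.05],
    [[0,0,-0.1],[0,0,0],0.06],
    [[0,0,-0.11],[0,0,0],0.07],
  ],
)

```text
time_s: 13.2
tool_pos: [0.4798, -0.3422, 0.1341]
tool_rot: [-179.7, -0.2, -93.4]
force: [0.3, -0.1, 0.6]
grip_width: 0.0527
```

```bash
python3 go.py .668 -.156 .12 -75;python3 - <<'E'
from h import *
c=env.read_camera("wrist"); cv2.imwrite("pics/wrist9.png",c["pixels"][:,:,::-1])
E
```

```text
t 13.2 pos [ 0.4798 -0.3422  0.1341] rot [-179.69   -0.22  -93.44] w 0.0527 F [ 0.3 -0.1  0.6]
shift [-0.1973 -0.1766  0.0143] turn [-0.0047 -0.0046 -0.3218] rows 6.4
```

View pics/wrist9.png

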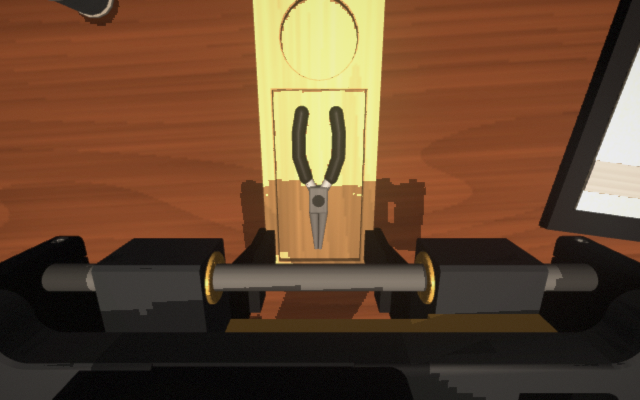

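The pliers sit centred in their pocket (joint at (318, 200), pocket edges 273 and 366). Next is the narrow spool.

Call:
send_rows(
  steps=[
    [[-0.03,-0.027,0.002],[0,0,-0.06],0.07],
    [[-0.058,-0.052,0.004],[0,0,-0.12],0.07],
    [[-0.086,-0.078,0.006],[0,0,-0.18],0.07],
    [[-0.114,-0.103,0.008],[0,0,-0.24],0.07],
    [[-0.142,-0.128,0.01],[0,0,-0.28],0.07],
  ],
)

```text
time_s: 13.67
tool_pos: [0.6143, -0.2057, 0.118]
tool_rot: [179.9, 0.1, -77.3]
force: [-0.1, -0.6, -0.2]
grip_width: 0.0697
```

```bash
python3 go.py .668 -.156 .10 -75
```

```text
t 13.67 pos [ 0.6143 -0.2057  0.118 ] rot [ 1.7991e+02  5.0000e-02 -7.7260e+01] w 0.0697 F [-0.1 -0.6 -0.2]
shift [-0.0366 -0.0633  0.0179] turn [ 0.0015  0.0009 -0.0395] rows 1.8
```

Call:
send_rows(
  steps=[
    [[-0.015,-0.025,0.007],[0,0,-0.02],0.07],
    [[-0.03,-0.051,0.014],[0,0,-0.04],0.07],
    [[-0.036,-0.062,0.018],[0,0,-0.04],0.07],
    [[-0.037,-0.063,0.018],[0,0,-0.04],0.07],
    [[-0.037,-0.063,0.018],[0,0,-0.04],0.07],
  ],
)

```text
time_s: 14.08
tool_pos: [0.6666, -0.157, 0.1001]
tool_rot: [179.9, 0.1, -75.1]
force: [0.6, -0.4, -0.8]
grip_width: 0.0699
```

```bash
python3 go.py .668 -.156 .06 -75;python3 - <<'E'
from h import *
c=env.read_camera("wrist"); cv2.imwrite("pics/wrist10.png",c["pixels"][:,:,::-1]); print(proj(c,[[.668,-.156,.044],[.674,.1597,.03]]))
E
```

```text
t 14.08 pos [ 0.6666 -0.157   0.1001] rot [ 1.7985e+02  5.0000e-02 -7.5070e+01] w 0.0699 F [ 0.6 -0.4 -0.8]
shift [-0.0006 -0.0017  0.0401] turn [ 0.0026  0.0009 -0.0012] rows 1.0
[[319.58778321 209.09852743]
 [-90.91014732  91.25545728]]
```

View pics/wrist10.png

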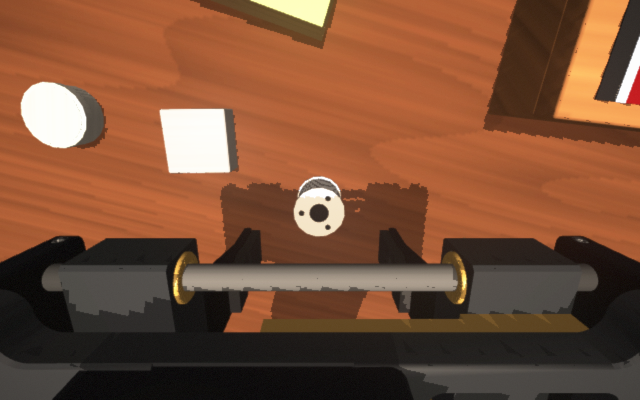

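Call:
send_rows(
  steps=[
    [[0,-0.001,0.01],[0,0,0],0.07],
    [[0,-0.001,0.025],[0,0,0],0.07],
    [[0,-0.001,0.04],[0,0,0],0.07],
    [[0,-0.001,0.052],[0,0,0],0.07],
    [[0,-0.001,0.06],[0,0,0],0.07],
  ],
)

```text
time_s: 14.55
tool_pos: [0.6664, -0.1576, 0.0384]
tool_rot: [179.8, 0.1, -75.2]
force: [-0.2, -0.3, -0.5]
grip_width: 0.0701
```

```bash
python3 go.py .668 -.156 .017 -75
```

```text
t 14.55 pos [ 0.6664 -0.1576  0.0384] rot [ 1.798e+02  8.000e-02 -7.517e+01] w 0.0701 F [-0.2 -0.3 -0.5]
shift [-0.0011 -0.002   0.0214] turn [ 0.0035  0.0014 -0.0029] rows 0.5
```

Call:
send_rows(
  steps=[
    [[-0.001,-0.001,0.008],[0,0,0],0.07],
    [[-0.001,-0.001,0.015],[0,0,0],0.07],
    [[-0.001,-0.001,0.019],[0,0,0],0.06],
    [[-0.001,-0.001,0.02],[0,0,0],0.05],
    [[-0.001,-0.001,0.02],[0,0,0],0.045],
  ],
)

```text
time_s: 14.97
tool_pos: [0.6693, -0.1557, 0.0214]
tool_rot: [180.0, -0.0, -75.1]
force: [0.0, -0.9, 0.7]
grip_width: 0.0574
```

Call:
send_rows(
  steps=[
    [[0,0,0],[0,0,0],0.035],
    [[0,0,0],[0,0,0],0.03],
    [[0,0,0],[0,0,0],0.03],
    [[0,0,0],[0,0,0],0.03],
    [[0,0,0],[0,0,0],0.03],
  ],
  grip_force=35,
)

```text
time_s: 15.38
tool_pos: [0.6696, -0.1559, 0.0222]
tool_rot: [-179.9, -0.0, -75.1]
force: [0.4, -0.4, 1.6]
grip_width: 0.0389
```

```bash
python3 go.py .668 -.156 .017 -75
```

```text
t 15.38 pos [ 0.6696 -0.1559  0.0222] rot [-1.7995e+02 -4.0000e-02 -7.5120e+01] w 0.0389 F [ 0.4 -0.4  1.6]
shift [-0.0003  0.0016  0.0052] turn [-0.001  -0.0007 -0.002 ] rows 0.1
```

Call:
send_rows(
  steps=[
    [[0,0,0],[0,0,0],0.03],
    [[0,0,-0.01],[0,0,0],0.03],
    [[0,0,-0.025],[0,0,0],0.03],
    [[0,0,-0.04],[0,0,0],0.03],
    [[0,0,-0.055],[0,0,0],0.03],
  ],
)

```text
time_s: 15.8
tool_pos: [0.6695, -0.1558, 0.0786]
tool_rot: [-180.0, -0.0, -75.1]
force: [-0.3, 0.8, -0.5]
grip_width: 0.0394
```

```bash
python3 go.py .6175 -.3495 .085 -80
```

```text
t 15.8 pos [ 0.6695 -0.1558  0.0786] rot [-1.7995e+02 -2.0000e-02 -7.5110e+01] w 0.0394 F [-0.3  0.8 -0.5]
shift [ 0.1739  0.1    -0.0064] turn [-0.0008 -0.0004  0.0853] rows 4.8
```

Call:
send_rows(
  steps=[
    [[0.02,0.012,-0.006],[0,0,0.02],0.03],
    [[0.048,0.028,-0.006],[0,0,0.04],0.03],
    [[0.08,0.046,-0.006],[0,0,0.06],0.03],
    [[0.11,0.063,-0.006],[0,0,0.08],0.03],
    [[0.135,0.078,-0.006],[0,0,0.085],0.03],
  ],
)

```text
time_s: 16.22
tool_pos: [0.628, -0.3098, 0.0847]
tool_rot: [-179.9, -0.2, -80.1]
force: [-0.6, -1.0, -1.0]
grip_width: 0.0392
```

Call:
send_rows(
  steps=[
    [[0.02,0.011,0],[0,0,0],0.03],
    [[0.034,0.019,0.005],[0,0,0],0.03],
    [[0.039,0.022,0.01],[0,0,0],0.03],
    [[0.039,0.022,0.012],[0,0,0],0.03],
    [[0.039,0.022,0.012],[0,0,0],0.03],
  ],
)

```text
time_s: 16.63
tool_pos: [0.6138, -0.3463, 0.0698]
tool_rot: [180.0, 0.1, -79.9]
force: [-0.3, 0.7, -1.1]
grip_width: 0.0396
```

```bash
python3 go.py .6175 -.3495 .033 -80;python3 - <<'E'
from h import *
c=env.read_camera("wrist"); cv2.imwrite("pics/wrist11.png",c["pixels"][:,:,::-1])
E
```

```text
t 16.63 pos [ 0.6138 -0.3463  0.0698] rot [ 1.7998e+02  1.4000e-01 -7.9900e+01] w 0.0396 F [-0.3  0.7 -1.1]
shift [ 0.0039 -0.0031  0.0368] turn [0.0003 0.0024 0.0017] rows 0.9
```

View pics/wrist11.png

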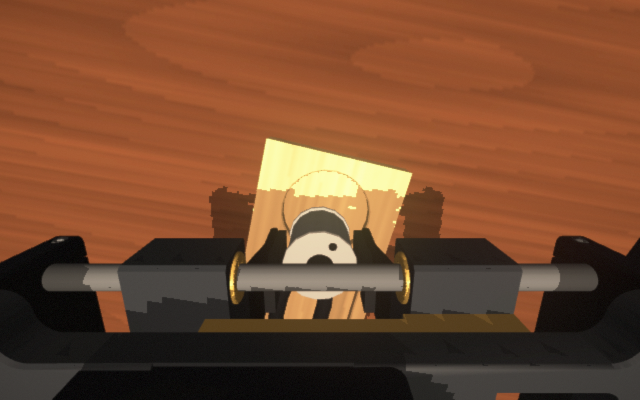

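Call:
send_rows(
  steps=[
    [[0.001,-0.001,0.006],[0,0,0],0.03],
    [[0.002,-0.002,0.013],[0,0,0],0.03],
    [[0.002,-0.002,0.02],[0,0,0],0.03],
    [[0.002,-0.002,0.025],[0,0,0],0.03],
    [[0.002,-0.002,0.027],[0,0,0],0.03],
  ],
)

```text
time_s: 17.1
tool_pos: [0.6152, -0.3493, 0.0417]
tool_rot: [179.9, 0.1, -79.9]
force: [-0.6, -0.2, -1.8]
grip_width: 0.0395
```

```bash
python3 go.py .6175 -.3495 .033 -80
```

```text
t 17.1 pos [ 0.6152 -0.3493  0.0417] rot [ 1.7989e+02  9.0000e-02 -7.9950e+01] w 0.0395 F [-0.6 -0.2 -1.8]
shift [ 0.0006 -0.0023  0.0087] turn [0.0019 0.0016 0.0009] rows 0.2
```

Call:
send_rows(
  steps=[
    [[0,-0.001,0.003],[0,0,0],0.03],
    [[0,-0.001,0.005],[0,0,0],0.03],
    [[0,-0.001,0.007],[0,0,0],0.03],
    [[0,-0.001,0.008],[0,0,0],0.03],
    [[0,-0.001,0.008],[0,0,0],0.03],
  ],
)

```text
time_s: 17.52
tool_pos: [0.6168, -0.35, 0.0354]
tool_rot: [180.0, 0.0, -80.0]
force: [-0.4, -0.5, -2.4]
grip_width: 0.0399
```

Call:
send_rows(
  steps=[
    [[0,0,0.001],[0,0,0],0.03],
    [[0,0,0.001],[0,0,0],0.03],
    [[0,0,0.001],[0,0,0],0.03],
    [[0,0,0.001],[0,0,0],0.03],
    [[0,0,0.001],[0,0,0],0.03],
  ],
)

```text
time_s: 17.93
tool_pos: [0.6169, -0.35, 0.0347]
tool_rot: [-180.0, -0.0, -80.0]
force: [0.9, 0.1, -1.8]
grip_width: 0.0391
```

Call:
send_rows(
  steps=[
    [[0,0,0.001],[0,0,0],0.03],
    [[0,0,0.001],[0,0,0],0.03],
    [[0,0,0.0015],[0,0,0],0.03],
    [[0,0,0.0015],[0,0,0],0.03],
    [[0,0,0.0015],[0,0,0],0.03],
  ],
)

```text
time_s: 18.35
tool_pos: [0.6168, -0.35, 0.033]
tool_rot: [180.0, -0.0, -80.0]
force: [-0.8, -1.0, -0.8]
grip_width: 0.0396
```

Call:
send_rows(
  steps=[
    [[0,0,0.001],[0,0,0],0.03],
    [[0,0,0.001],[0,0,0],0.03],
    [[0,0,0.001],[0,0,0],0.03],
    [[0,0,0.001],[0,0,0],0.03],
    [[0,0,0.001],[0,0,0],0.03],
  ],
)

```text
time_s: 18.77
tool_pos: [0.617, -0.35, 0.0322]
tool_rot: [-180.0, -0.0, -80.0]
force: [-0.5, -0.2, 0.5]
grip_width: 0.0391
```

Expected release height (0.0322) reached and the force has turned positive. Releasing.

Call:
send_rows(
  steps=[
    [[0,0,0],[0,0,0],0.042],
    [[0,0,0],[0,0,0],0.047],
    [[0,0,0],[0,0,0],0.055],
    [[0,0,0],[0,0,0],0.06],
    [[0,0,0],[0,0,0],0.06],
  ],
)

```text
time_s: 19.18
tool_pos: [0.6169, -0.3499, 0.032]
tool_rot: [180.0, -0.0, -80.0]
force: [0.7, 0.0, 0.6]
grip_width: 0.057
```

Call:
send_rows(
  steps=[
    [[0,0,-0.015],[0,0,0],0.06],
    [[0,0,-0.035],[0,0,0],0.06],
    [[0,0,-0.06],[0,0,0],0.07],
    [[0,0,-0.075],[0,0,0],0.07],
    [[0,0,-0.08],[0,0,0],0.07],
  ],
)

```text
time_s: 19.6
tool_pos: [0.619, -0.3508, 0.1168]
tool_rot: [-179.7, -0.2, -80.0]
force: [-0.1, -0.1, 0.5]
grip_width: 0.0682
```

```bash
python3 go.py .6937 -.0489 .11 -74.4;python3 - <<'E'
from h import *
c=env.read_camera("wrist"); cv2.imwrite("pics/wrist12.png",c["pixels"][:,:,::-1])
E
```

```text
t 19.6 pos [ 0.619  -0.3508  0.1168] rot [-179.71   -0.24  -79.99] w 0.0682 F [-0.1 -0.1  0.5]
shift [-0.2843 -0.126   0.0062] turn [-0.0048 -0.0044 -0.0975] rows 7.5
```

View pics/wrist12.png

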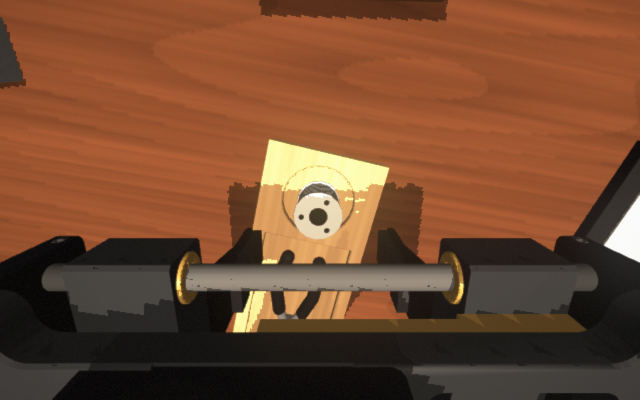

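The narrow spool stands in the round pocket (top at (318, 217), pocket around (318, 200)). Next is the block.

Call:
send_rows(
  steps=[
    [[-0.03,-0.013,0],[0,0,-0.02],0.08],
    [[-0.065,-0.029,0],[0,0,-0.05],0.08],
    [[-0.1,-0.044,0],[0,0,-0.08],0.08],
    [[-0.135,-0.06,0],[0,0,-0.09],0.08],
    [[-0.17,-0.075,0],[0,0,-0.098],0.08],
  ],
)

```text
time_s: 20.07
tool_pos: [0.6606, -0.1677, 0.1108]
tool_rot: [179.9, 0.0, -74.4]
force: [-0.1, -0.1, 0.4]
grip_width: 0.0796
```

```bash
python3 go.py .6937 -.0489 .10 -74.4
```

```text
t 20.07 pos [ 0.6606 -0.1677  0.1108] rot [ 1.7991e+02  5.0000e-02 -7.4350e+01] w 0.0796 F [-0.1 -0.1  0.4]
shift [-0.1055 -0.064   0.0108] turn [0.0016 0.0009 0.0008] rows 3.0
```

Call:
send_rows(
  steps=[
    [[-0.033,-0.02,0.004],[0,0,0],0.08],
    [[-0.067,-0.041,0.008],[0,0,0],0.08],
    [[-0.095,-0.058,0.01],[0,0,0],0.08],
    [[-0.105,-0.064,0.01],[0,0,0],0.08],
    [[-0.105,-0.064,0.01],[0,0,0],0.08],
  ],
)

```text
time_s: 20.48
tool_pos: [0.6941, -0.0446, 0.1008]
tool_rot: [180.0, 0.2, -73.9]
force: [-0.2, 0.1, 0.6]
grip_width: 0.08
```

```bash
python3 go.py .6937 -.0489 .04 -74.4;python3 - <<'E'
from h import *
c=env.read_camera("wrist"); cv2.imwrite("pics/wrist13.png",c["pixels"][:,:,::-1]); print(proj(c,[[.6937,-.0489,.025]]))
E
```

```text
t 20.48 pos [ 0.6941 -0.0446  0.1008] rot [179.96   0.21 -73.92] w 0.08 F [-0.2  0.1  0.6]
shift [0.0042 0.0015 0.0608] turn [0.0007 0.0037 0.0084] rows 1.5
[[325.41629749 205.46200769]]
```

View pics/wrist13.png

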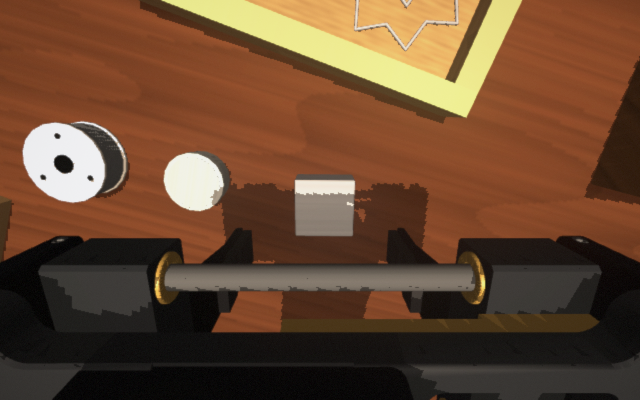

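Call:
send_rows(
  steps=[
    [[0.001,0.001,0.01],[0,0,0],0.075],
    [[0.002,0.001,0.027],[0,0,0],0.075],
    [[0.002,0.001,0.045],[0,0,0],0.075],
    [[0.002,0.001,0.056],[0,0,0],0.075],
    [[0.002,0.001,0.06],[0,0,0],0.075],
  ],
)

```text
time_s: 20.95
tool_pos: [0.6918, -0.0568, 0.0387]
tool_rot: [179.7, 0.0, -74.6]
force: [-0.0, -0.5, -0.5]
grip_width: 0.0751
```

```bash
python3 go.py .6937 -.0489 .011 -74.4
```

```text
t 20.95 pos [ 0.6918 -0.0568  0.0387] rot [ 1.7971e+02  1.0000e-02 -7.4580e+01] w 0.0751 F [-0.  -0.5 -0.5]
shift [-0.0071 -0.0041  0.0276] turn [ 0.0051  0.0002 -0.0031] rows 0.7
```

Call:
send_rows(
  steps=[
    [[-0.001,-0.001,0.004],[0,0,0],0.075],
    [[-0.002,-0.001,0.01],[0,0,0],0.075],
    [[-0.002,-0.001,0.015],[0,0,0],0.075],
    [[-0.002,-0.001,0.017],[0,0,0],0.075],
    [[-0.002,-0.001,0.017],[0,0,0],0.075],
  ],
)

```text
time_s: 21.37
tool_pos: [0.6943, -0.0511, 0.0247]
tool_rot: [180.0, -0.0, -74.4]
force: [0.8, -0.0, 0.4]
grip_width: 0.0749
```

```bash
python3 go.py .6937 -.0489 .011 -74.4
```

```text
t 21.37 pos [ 0.6943 -0.0511  0.0247] rot [179.98  -0.   -74.36] w 0.0749 F [ 0.8 -0.   0.4]
shift [-0.0023  0.      0.0137] turn [ 0.0004 -0.      0.0007] rows 0.3
```

Call:
send_rows(
  steps=[
    [[-0.002,0,0.005],[0,0,0],0.075],
    [[-0.002,0,0.009],[0,0,0],0.075],
    [[-0.002,0,0.012],[0,0,0],0.075],
    [[-0.002,0,0.0135],[0,0,0],0.07],
    [[-0.002,0,0.0135],[0,0,0],0.06],
  ],
)

```text
time_s: 21.78
tool_pos: [0.6936, -0.0493, 0.0109]
tool_rot: [179.9, 0.0, -74.4]
force: [-0.0, -0.7, -0.2]
grip_width: 0.0692
```

Call:
send_rows(
  steps=[
    [[0,0,0],[0,0,0],0.052],
    [[0,0,0],[0,0,0],0.045],
    [[0,0,0],[0,0,0],0.04],
    [[0,0,0],[0,0,0],0.04],
    [[0,0,0],[0,0,0],0.04],
  ],
  grip_force=50,
)

```text
time_s: 22.2
tool_pos: [0.6941, -0.049, 0.0118]
tool_rot: [-180.0, 0.0, -74.4]
force: [-0.6, 0.2, 0.8]
grip_width: 0.0497
```

```bash
python3 go.py .6937 -.0489 .011 -74.4
```

```text
t 22.2 pos [ 0.6941 -0.049   0.0118] rot [-179.98    0.    -74.36] w 0.0497 F [-0.6  0.2  0.8]
shift [-0.0002  0.0004  0.0008] turn [-0.0003  0.      0.0006] rows 0.0
```

Call:
send_rows(
  steps=[
    [[0,0,0],[0,0,0],0.04],
    [[0,0,-0.01],[0,0,0],0.04],
    [[0,0,-0.03],[0,0,0],0.04],
    [[0,0,-0.055],[0,0,0],0.04],
    [[0,0,-0.08],[0,0,0],0.04],
  ],
)

```text
time_s: 22.62
tool_pos: [0.6926, -0.0495, 0.0913]
tool_rot: [179.8, 0.1, -74.4]
force: [-0.0, 0.3, -3.4]
grip_width: 0.0496
```

```bash
python3 go.py .4481 .4082 .1 -98.6
```

```text
t 22.62 pos [ 0.6926 -0.0495  0.0913] rot [ 1.7982e+02  5.0000e-02 -7.4370e+01] w 0.0496 F [-0.   0.3 -3.4]
shift [-0.5066  0.1122 -0.0079] turn [3.20e-03 2.00e-04 4.23e-01] rows 12.4
```

Call:
send_rows(
  steps=[
    [[-0.015,0.003,-0.008],[0,0,0.02],0.04],
    [[-0.045,0.01,-0.012],[0,0,0.04],0.04],
    [[-0.082,0.018,-0.012],[0,0,0.07],0.04],
    [[-0.12,0.027,-0.012],[0,0,0.1],0.04],
    [[-0.158,0.035,-0.012],[0,0,0.14],0.04],
  ],
)

```text
time_s: 23.03
tool_pos: [0.6161, 0.0942, 0.1034]
tool_rot: [179.9, -0.0, -82.5]
force: [0.7, 0.6, -4.6]
grip_width: 0.0496
```

```bash
python3 go.py .4481 .4082 .1 -98.6
```

```text
t 23.03 pos [0.6161 0.0942 0.1034] rot [ 1.7994e+02 -2.0000e-02 -8.2540e+01] w 0.0496 F [ 0.7  0.6 -4.6]
shift [-0.3332  0.1258  0.0034] turn [ 0.001  -0.0005  0.2802] rows 8.5
```

Call:
send_rows(
  steps=[
    [[-0.036,0.0135,0],[0,0,0.04],0.04],
    [[-0.072,0.027,0],[0,0,0.08],0.04],
    [[-0.108,0.041,0],[0,0,0.12],0.04],
    [[-0.144,0.054,0],[0,0,0.16],0.04],
    [[-0.18,0.068,0],[0,0,0.2],0.04],
  ],
)

```text
time_s: 23.45
tool_pos: [0.5251, 0.2638, 0.1036]
tool_rot: [180.0, -0.1, -94.0]
force: [0.5, 0.3, -4.4]
grip_width: 0.0494
```

```bash
python3 go.py .4481 .4082 .09 -98.6
```

```text
t 23.45 pos [0.5251 0.2638 0.1036] rot [ 1.7999e+02 -6.0000e-02 -9.3970e+01] w 0.0494 F [ 0.5  0.3 -4.4]
shift [-0.1387  0.0868  0.0134] turn [ 0.0001 -0.001   0.0807] rows 3.9
```

Call:
send_rows(
  steps=[
    [[-0.033,0.021,0.001],[0,0,0.02],0.04],
    [[-0.066,0.041,0.003],[0,0,0.04],0.04],
    [[-0.099,0.062,0.007],[0,0,0.06],0.04],
    [[-0.125,0.078,0.011],[0,0,0.08],0.04],
    [[-0.138,0.086,0.013],[0,0,0.08],0.04],
  ],
)

```text
time_s: 23.87
tool_pos: [0.445, 0.4109, 0.09]
tool_rot: [179.8, 0.1, -98.1]
force: [-0.4, 0.3, -4.3]
grip_width: 0.0496
```

Call:
send_rows(
  steps=[
    [[0,0,0.005],[0,0,0],0.04],
    [[0,0,0.012],[0,0,0],0.04],
    [[0,0,0.02],[0,0,0],0.04],
    [[0,0,0.025],[0,0,0],0.04],
    [[0,0,0.025],[0,0,0],0.04],
  ],
)

```text
time_s: 24.28
tool_pos: [0.4502, 0.4036, 0.0635]
tool_rot: [179.9, -0.2, -98.6]
force: [-0.4, -0.0, -4.3]
grip_width: 0.0492
```

```bash
python3 go.py .4481 .4082 .0225 -98.6;python3 - <<'E'
from h import *
c=env.read_camera("wrist"); cv2.imwrite("pics/wrist14.png",c["pixels"][:,:,::-1])
E
```

```text
t 24.28 pos [0.4502 0.4036 0.0635] rot [179.9   -0.19 -98.59] w 0.0492 F [-0.4 -0.  -4.3]
shift [-0.0043  0.0027  0.041 ] turn [ 0.0017 -0.0034  0.0002] rows 1.0
```

View pics/wrist14.png

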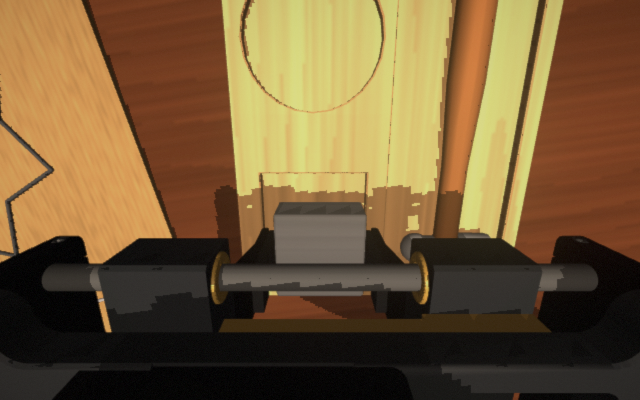

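Call:
send_rows(
  steps=[
    [[-0.001,0.001,0.005],[0,0,0],0.04],
    [[-0.002,0.001,0.012],[0,0,0],0.04],
    [[-0.002,0.001,0.018],[0,0,0],0.04],
    [[-0.002,0.001,0.024],[0,0,0],0.04],
    [[-0.002,0.001,0.026],[0,0,0],0.04],
  ],
)

```text
time_s: 24.75
tool_pos: [0.4486, 0.4078, 0.038]
tool_rot: [179.9, -0.1, -98.4]
force: [-0.4, -0.0, -4.7]
grip_width: 0.0496
```

```bash
python3 go.py .4481 .4082 .0225 -98.6
```

```text
t 24.75 pos [0.4486 0.4078 0.038 ] rot [ 1.7993e+02 -1.0000e-01 -9.8430e+01] w 0.0496 F [-0.4 -0.  -4.7]
shift [-0.0003  0.0005  0.0155] turn [ 0.0013 -0.0017  0.003 ] rows 0.4
```

Call:
send_rows(
  steps=[
    [[0,0,0.003],[0,0,0],0.04],
    [[0,0,0.006],[0,0,0],0.04],
    [[0,0,0.009],[0,0,0],0.04],
    [[0,0,0.012],[0,0,0],0.04],
    [[0,0,0.013],[0,0,0],0.04],
  ],
)

```text
time_s: 25.17
tool_pos: [0.449, 0.4083, 0.026]
tool_rot: [180.0, -0.0, -98.4]
force: [0.2, -0.9, -4.7]
grip_width: 0.0495
```

Call:
send_rows(
  steps=[
    [[0,0,0.001],[0,0,0],0.04],
    [[0,0,0.001],[0,0,0],0.04],
    [[0,0,0.001],[0,0,0],0.04],
    [[0,0,0.001],[0,0,0],0.04],
    [[0,0,0.001],[0,0,0],0.04],
  ],
)

```text
time_s: 25.58
tool_pos: [0.4493, 0.4086, 0.0257]
tool_rot: [-180.0, 0.0, -98.4]
force: [-1.1, -0.7, -3.4]
grip_width: 0.0495
```

Call:
send_rows(
  steps=[
    [[0,0,0.001],[0,0,0],0.04],
    [[0,0,0.002],[0,0,0],0.04],
    [[0,0,0.003],[0,0,0],0.04],
    [[0,0,0.003],[0,0,0],0.04],
    [[0,0,0.003],[0,0,0],0.04],
  ],
)

```text
time_s: 26.0
tool_pos: [0.4491, 0.4084, 0.0223]
tool_rot: [180.0, -0.0, -98.4]
force: [-0.3, 0.5, -4.4]
grip_width: 0.0503
```

Call:
send_rows(
  steps=[
    [[0,0,0.001],[0,0,0],0.04],
    [[0,0,0.001],[0,0,0],0.04],
    [[0,0,0.001],[0,0,0],0.04],
    [[0,0,0.001],[0,0,0],0.04],
    [[0,0,0.001],[0,0,0],0.04],
  ],
)

```text
time_s: 26.42
tool_pos: [0.4493, 0.4086, 0.0217]
tool_rot: [-180.0, 0.0, -98.4]
force: [1.0, -0.2, -0.7]
grip_width: 0.0495
```

The weight has come off the wrist (−4.4 to −0.7 N) at the expected height. Releasing.

Call:
send_rows(
  steps=[
    [[0,0,0],[0,0,0],0.052],
    [[0,0,0],[0,0,0],0.056],
    [[0,0,0],[0,0,0],0.062],
    [[0,0,0],[0,0,0],0.064],
    [[0,0,0],[0,0,0],0.064],
  ],
)

```text
time_s: 26.83
tool_pos: [0.4494, 0.4087, 0.0217]
tool_rot: [-180.0, 0.0, -98.4]
force: [-0.8, 0.3, -0.1]
grip_width: 0.0624
```

Call:
send_rows(
  steps=[
    [[0,0,-0.015],[0,0,0],0.064],
    [[0,0,-0.035],[0,0,0],0.064],
    [[0,0,-0.06],[0,0,0],0.07],
    [[0,0,-0.08],[0,0,0],0.076],
    [[0,0,-0.085],[0,0,0],0.08],
  ],
)

```text
time_s: 27.25
tool_pos: [0.4508, 0.4103, 0.1105]
tool_rot: [-179.8, 0.3, -98.4]
force: [0.8, -0.1, 0.8]
grip_width: 0.0752
```

```bash
python3 go.py .674 .1597 .1 -90;python3 - <<'E'
from h import *
c=env.read_camera("wrist"); cv2.imwrite("pics/wrist15.png",c["pixels"][:,:,::-1])
E
```

```text
t 27.25 pos [0.4508 0.4103 0.1105] rot [-179.76    0.26  -98.43] w 0.0752 F [ 0.8 -0.1  0.8]
shift [ 0.2153 -0.2575  0.0105] turn [-0.0045  0.0043 -0.1471] rows 8.1
```

View pics/wrist15.png

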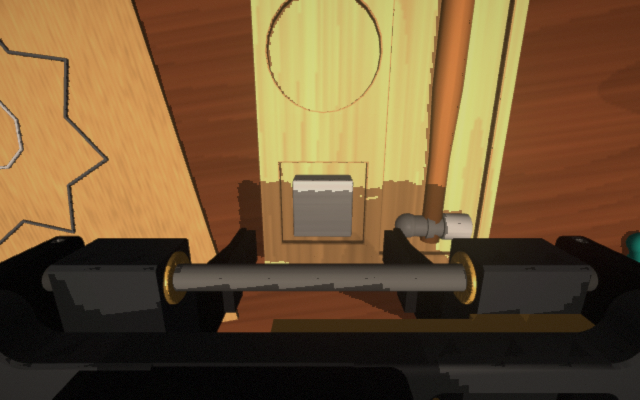

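```bash
python3 go.py .674 .1597 .1 -110;python3 -c "
from h import *
print(env.get_obs()['qpos'].round(1))"
```

```text
t 27.3 pos [0.4507 0.4101 0.1098] rot [-179.78    0.23  -98.43] w 0.0767 F [0.5 0.4 0.1]
shift [ 0.215  -0.2576  0.0099] turn [-0.0035  0.0044  0.2019] rows 8.0
[ -20.4   20.3  -29.6   96.4   10.9   65.8 -151.3]
```

Call:
send_rows(
  steps=[
    [[0.025,-0.03,0],[0,0,0],0.08],
    [[0.05,-0.06,0],[0,0,0.01],0.08],
    [[0.075,-0.09,0],[0,0,0.02],0.08],
    [[0.1,-0.12,0.002],[0,0,0.03],0.08],
    [[0.125,-0.15,0.004],[0,0,0.03],0.08],
  ],
)

```text
time_s: 27.72
tool_pos: [0.5797, 0.2609, 0.1012]
tool_rot: [179.9, -0.1, -100.2]
force: [0.9, 0.0, 1.0]
grip_width: 0.0803
```

```bash
python3 go.py .674 .1597 .1 -100
```

```text
t 27.72 pos [0.5797 0.2609 0.1012] rot [ 1.7994e+02 -7.0000e-02 -1.0016e+02] w 0.0803 F [0.9 0.  1. ]
shift [ 0.083  -0.1107  0.0011] turn [ 0.001  -0.0012 -0.0029] rows 3.3
```

Call:
send_rows(
  steps=[
    [[0.022,-0.03,0],[0,0,0],0.08],
    [[0.045,-0.06,0],[0,0,0],0.08],
    [[0.066,-0.088,0],[0,0,0],0.08],
    [[0.08,-0.106,0],[0,0,0],0.08],
    [[0.083,-0.11,0],[0,0,0],0.08],
  ],
)

```text
time_s: 28.13
tool_pos: [0.6756, 0.1544, 0.1002]
tool_rot: [-180.0, -0.2, -100.6]
force: [1.3, -0.2, -0.4]
grip_width: 0.0801
```

Call:
send_rows(
  steps=[
    [[0,0,0.005],[0,0,0],0.08],
    [[0,0,0.015],[0,0,0],0.08],
    [[0,0,0.03],[0,0,0],0.08],
    [[0,0,0.04],[0,0,0],0.08],
    [[0,0,0.045],[0,0,0],0.08],
  ],
)

```text
time_s: 28.55
tool_pos: [0.67, 0.1636, 0.0545]
tool_rot: [179.7, -0.1, -100.0]
force: [0.5, 0.2, -0.4]
grip_width: 0.0804
```

```bash
python3 go.py .674 .1597 .014 -100;python3 - <<'E'
from h import *
c=env.read_camera("wrist"); cv2.imwrite("pics/wrist16.png",c["pixels"][:,:,::-1]); print(proj(c,[[.674,.1597,.03]]))
E
```

```text
t 28.55 pos [0.67   0.1636 0.0545] rot [ 1.7974e+02 -6.0000e-02 -9.9970e+01] w 0.0804 F [ 0.5  0.2 -0.4]
shift [ 0.0031 -0.0048  0.0405] turn [ 0.0045 -0.001   0.0005] rows 1.0
[[324.06337745 219.69021734]]
```

View pics/wrist16.png

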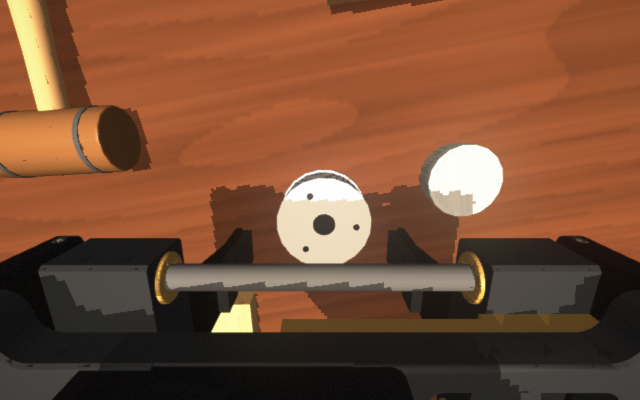

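Call:
send_rows(
  steps=[
    [[0.001,-0.001,0.003],[0,0,0],0.08],
    [[0.002,-0.002,0.008],[0,0,0],0.08],
    [[0.002,-0.002,0.012],[0,0,0],0.08],
    [[0.002,-0.002,0.015],[0,0,0],0.08],
    [[0.002,-0.002,0.015],[0,0,0],0.08],
  ],
)

```text
time_s: 29.02
tool_pos: [0.6742, 0.1592, 0.0418]
tool_rot: [180.0, -0.0, -100.2]
force: [0.1, 0.2, -1.1]
grip_width: 0.0803
```

```bash
python3 go.py .674 .1597 .0125 -100
```

```text
t 29.02 pos [0.6742 0.1592 0.0418] rot [ 1.7995e+02 -3.0000e-02 -1.0016e+02] w 0.0803 F [ 0.1  0.2 -1.1]
shift [-0.0005  0.0002  0.0293] turn [ 0.0009 -0.0005 -0.0029] rows 0.7
```

Call:
send_rows(
  steps=[
    [[0,0,0.005],[0,0,0],0.08],
    [[0,0,0.012],[0,0,0],0.08],
    [[0,0,0.019],[0,0,0],0.08],
    [[0,0,0.025],[0,0,0],0.08],
    [[0,0,0.028],[0,0,0],0.08],
  ],
)

```text
time_s: 29.43
tool_pos: [0.6736, 0.1591, 0.0128]
tool_rot: [179.9, -0.1, -100.2]
force: [-0.1, -0.4, -0.3]
grip_width: 0.0801
```

```bash
python3 go.py .674 .1597 .0125 -100
```

```text
t 29.43 pos [0.6736 0.1591 0.0128] rot [ 1.7989e+02 -5.0000e-02 -1.0015e+02] w 0.0801 F [-0.1 -0.4 -0.3]
shift [-0.0006 -0.0002  0.0003] turn [ 0.0019 -0.001  -0.0027] rows 0.0
```

Call:
send_rows(
  steps=[
    [[0,0,0],[0,0,0],0.072],
    [[0,0,0],[0,0,0],0.066],
    [[0,0,0],[0,0,0],0.06],
    [[0,0,0],[0,0,0],0.055],
    [[0,0,0],[0,0,0],0.055],
  ],
  grip_force=40,
)

```text
time_s: 29.85
tool_pos: [0.6749, 0.1596, 0.0149]
tool_rot: [-180.0, 0.0, -100.1]
force: [-1.0, 0.9, -0.3]
grip_width: 0.0627
```

Call:
send_rows(
  steps=[
    [[0,0,0],[0,0,0],0.05],
    [[0,0,0],[0,0,0],0.05],
    [[0,0,0],[0,0,0],0.05],
    [[0,0,0],[0,0,0],0.05],
    [[0,0,0],[0,0,0],0.05],
  ],
)

```text
time_s: 30.27
tool_pos: [0.6749, 0.1596, 0.0149]
tool_rot: [-180.0, 0.0, -100.2]
force: [0.9, 0.7, 1.9]
grip_width: 0.0632
```

Call:
send_rows(
  steps=[
    [[0,0,0],[0,0,0],0.05],
    [[0,0,-0.01],[0,0,0],0.05],
    [[0,0,-0.03],[0,0,0],0.05],
    [[0,0,-0.055],[0,0,0],0.05],
    [[0,0,-0.08],[0,0,0],0.05],
  ],
)

```text
time_s: 30.68
tool_pos: [0.6731, 0.1588, 0.0942]
tool_rot: [179.8, -0.1, -100.2]
force: [0.1, 0.7, -2.3]
grip_width: 0.0633
```

```bash
python3 go.py .5717 .3895 .1 -95
```

```text
t 30.68 pos [0.6731 0.1588 0.0942] rot [ 1.7980e+02 -1.0000e-01 -1.0015e+02] w 0.0633 F [ 0.1  0.7 -2.3]
shift [-0.2092  0.1405 -0.0057] turn [ 0.0035 -0.0016 -0.0899] rows 6.0
```

Spool held (63 mm, about 2.3 N). The release height should be about 0.0249. Moving over.

Call:
send_rows(
  steps=[
    [[-0.015,0.01,-0.005],[0,0,-0.02],0.05],
    [[-0.042,0.028,-0.006],[0,0,-0.04],0.05],
    [[-0.072,0.048,-0.006],[0,0,-0.06],0.05],
    [[-0.102,0.069,-0.006],[0,0,-0.08],0.05],
    [[-0.132,0.089,-0.006],[0,0,-0.09],0.05],
  ],
)

```text
time_s: 31.1
tool_pos: [0.6082, 0.3064, 0.1]
tool_rot: [179.9, -0.1, -94.9]
force: [0.6, 0.3, -2.6]
grip_width: 0.063
```

```bash
python3 go.py .5717 .3895 .085 -95
```

```text
t 31.1 pos [0.6082 0.3064 0.1   ] rot [ 1.799e+02 -5.000e-02 -9.493e+01] w 0.063 F [ 0.6  0.3 -2.6]
shift [-0.0797  0.0434  0.015 ] turn [ 0.0017 -0.0009  0.0012] rows 2.2
```

Call:
send_rows(
  steps=[
    [[-0.03,0.016,0.003],[0,0,0],0.05],
    [[-0.055,0.03,0.006],[0,0,0],0.05],
    [[-0.072,0.039,0.011],[0,0,0],0.05],
    [[-0.079,0.043,0.014],[0,0,0],0.05],
    [[-0.079,0.043,0.015],[0,0,0],0.05],
  ],
)

```text
time_s: 31.52
tool_pos: [0.571, 0.3902, 0.0842]
tool_rot: [179.8, -0.0, -94.7]
force: [0.2, 0.6, -2.9]
grip_width: 0.0631
```

Call:
send_rows(
  steps=[
    [[0,0,0.006],[0,0,0],0.05],
    [[0,0,0.014],[0,0,0],0.05],
    [[0,0,0.022],[0,0,0],0.05],
    [[0,0,0.028],[0,0,0],0.05],
    [[0,0,0.03],[0,0,0],0.05],
  ],
)

```text
time_s: 31.93
tool_pos: [0.5742, 0.3853, 0.0534]
tool_rot: [179.9, -0.1, -95.1]
force: [-0.8, -0.7, -2.8]
grip_width: 0.0632
```

```bash
python3 go.py .5717 .3895 .0255 -95;python3 - <<'E'
from h import *
c=env.read_camera("wrist"); cv2.imwrite("pics/wrist17.png",c["pixels"][:,:,::-1])
E
```

```text
t 31.93 pos [0.5742 0.3853 0.0534] rot [ 1.7989e+02 -1.4000e-01 -9.5110e+01] w 0.0632 F [-0.8 -0.7 -2.8]
shift [-0.004   0.0028  0.0279] turn [ 0.002  -0.0024 -0.0019] rows 0.7
```

View pics/wrist17.png

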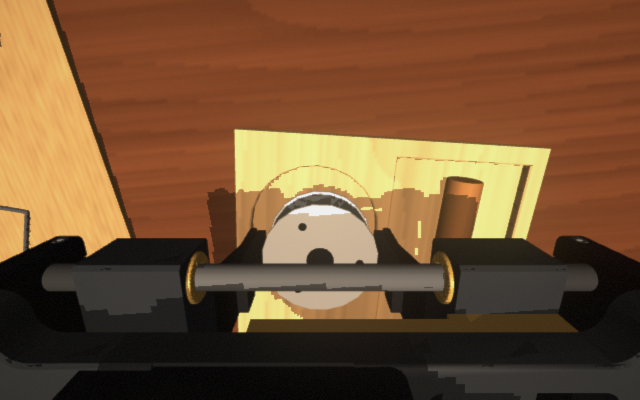

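Call:
send_rows(
  steps=[
    [[-0.001,0.001,0.004],[0,0,0],0.05],
    [[-0.002,0.001,0.009],[0,0,0],0.05],
    [[-0.002,0.001,0.014],[0,0,0],0.05],
    [[-0.002,0.001,0.018],[0,0,0],0.05],
    [[-0.002,0.001,0.019],[0,0,0],0.05],
  ],
)

```text
time_s: 32.4
tool_pos: [0.5728, 0.3892, 0.0353]
tool_rot: [179.9, -0.1, -95.0]
force: [0.2, -1.1, -1.8]
grip_width: 0.0631
```

```bash
python3 go.py .5717 .3895 .0255 -95
```

```text
t 32.4 pos [0.5728 0.3892 0.0353] rot [ 1.7993e+02 -6.0000e-02 -9.4980e+01] w 0.0631 F [ 0.2 -1.1 -1.8]
shift [-0.0002  0.0011  0.0098] turn [ 0.0012 -0.0011  0.0003] rows 0.2
```

Call:
send_rows(
  steps=[
    [[0,0,0.002],[0,0,0],0.05],
    [[0,0,0.004],[0,0,0],0.05],
    [[0,0,0.006],[0,0,0],0.05],
    [[0,0,0.008],[0,0,0],0.05],
    [[0,0,0.008],[0,0,0],0.05],
  ],
)

```text
time_s: 32.82
tool_pos: [0.5732, 0.3894, 0.028]
tool_rot: [180.0, -0.0, -95.0]
force: [0.2, -0.3, -2.9]
grip_width: 0.0629
```

Call:
send_rows(
  steps=[
    [[0,0,0.0005],[0,0,0],0.05],
    [[0,0,0.001],[0,0,0],0.05],
    [[0,0,0.0015],[0,0,0],0.05],
    [[0,0,0.0015],[0,0,0],0.05],
    [[0,0,0.0015],[0,0,0],0.05],
  ],
)

```text
time_s: 33.23
tool_pos: [0.5734, 0.3896, 0.027]
tool_rot: [-180.0, -0.0, -95.0]
force: [-0.8, -0.7, -2.8]
grip_width: 0.0633
```

Call:
send_rows(
  steps=[
    [[0,0,0.0005],[0,0,0],0.05],
    [[0,0,0.001],[0,0,0],0.05],
    [[0,0,0.0015],[0,0,0],0.05],
    [[0,0,0.0015],[0,0,0],0.05],
    [[0,0,0.0015],[0,0,0],0.05],
  ],
)

```text
time_s: 33.65
tool_pos: [0.5734, 0.3895, 0.0254]
tool_rot: [180.0, -0.0, -95.0]
force: [0.4, 0.7, -2.0]
grip_width: 0.0628
```

Call:
send_rows(
  steps=[
    [[0,0,0.001],[0,0,0],0.05],
    [[0,0,0.001],[0,0,0],0.05],
    [[0,0,0.001],[0,0,0],0.05],
    [[0,0,0.001],[0,0,0],0.05],
    [[0,0,0.001],[0,0,0],0.05],
  ],
)

```text
time_s: 34.07
tool_pos: [0.5735, 0.3897, 0.0249]
tool_rot: [-180.0, 0.0, -95.0]
force: [-0.7, -1.2, 2.2]
grip_width: 0.0632
```

Contact at 0.0249 as expected. Releasing.

Call:
send_rows(
  steps=[
    [[0,0,0],[0,0,0],0.066],
    [[0,0,0],[0,0,0],0.07],
    [[0,0,0],[0,0,0],0.076],
    [[0,0,0],[0,0,0],0.078],
    [[0,0,0],[0,0,0],0.078],
  ],
)

```text
time_s: 34.48
tool_pos: [0.5735, 0.3896, 0.0244]
tool_rot: [-180.0, 0.0, -95.0]
force: [0.8, -0.7, -0.2]
grip_width: 0.0764
```

Call:
send_rows(
  steps=[
    [[0,0,-0.015],[0,0,0],0.078],
    [[0,0,-0.035],[0,0,0],0.078],
    [[0,0,-0.065],[0,0,0],0.08],
    [[0,0,-0.095],[0,0,0],0.08],
    [[0,0,-0.12],[0,0,0],0.08],
  ],
)

```text
time_s: 34.9
tool_pos: [0.5739, 0.3901, 0.1481]
tool_rot: [-179.9, 0.1, -95.0]
force: [0.3, 0.3, -0.2]
grip_width: 0.0796
```

Call:
send_rows(
  steps=[
    [[0.03,-0.01,0],[0,0,0],0.08],
    [[0.065,-0.02,0],[0,0,0],0.08],
    [[0.1,-0.03,0],[0,0,0],0.08],
    [[0.135,-0.035,0],[0,0,0],0.08],
    [[0.17,-0.04,0],[0,0,0],0.08],
  ],
)

```text
time_s: 35.32
tool_pos: [0.5989, 0.2151, 0.1459]
tool_rot: [-179.9, 0.0, -95.0]
force: [1.2, -0.3, 0.4]
grip_width: 0.08
```

Call:
send_rows(
  steps=[
    [[0.035,0,0],[0,0,0],0.08],
    [[0.07,0,0],[0,0,0],0.08],
    [[0.105,0,0],[0,0,0],0.08],
    [[0.14,0,0],[0,0,0],0.08],
    [[0.17,0,0],[0,0,0],0.08],
  ],
)

```text
time_s: 35.73
tool_pos: [0.5836, 0.0447, 0.146]
tool_rot: [-179.9, -0.0, -95.1]
force: [1.0, -0.8, -0.6]
grip_width: 0.0799
```

Run:
```python
from h import *
c=env.read_camera("top"); cv2.imwrite("pics/top18.png",c["pixels"][:,:,::-1])
c=env.read_camera("scene"); cv2.imwrite("pics/scene18.png",c["pixels"][:,:,::-1])
```

```text
(no output)
```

View pics/top18.png

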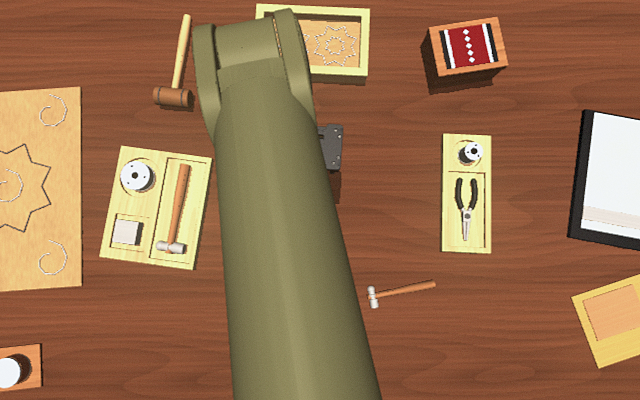

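View pics/scene18.png

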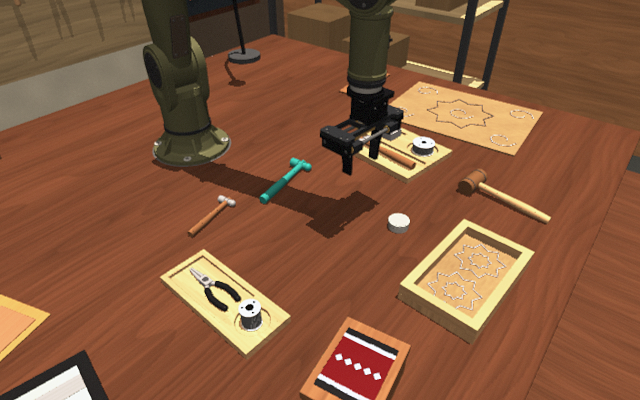

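Everything appears to be in its pocket, and the tin shows at (399, 222) in the scene view, as before. I'll measure in the board frames.

Run:
```python
from h import *
c=env.read_camera("top"); im=c['pixels']; hsv=cv2.cvtColor(im,cv2.COLOR_RGB2HSV).astype(int);H,S,V=hsv[...,0],hsv[...,1],hsv[...,2]
def fr(p,o,a): return (R.from_euler('z',-a,degrees=True).apply([p[0]-o[0],p[1]-o[1],0])[:2]*1e3).round(1)
hb=((.5051,.3500),-8.58); bb=((.5297,-.3443),-3.4)
white=(S<35)&(V>165)
for n,box,z,f in [("wide",(118,155,156,196),.04,hb),("block",(108,215,145,246),.035,hb),("narrow",(461,138,486,163),.054,bb)]:
    k=cv2.convexHull(conts(white,box,30)[0]); w=plane(c,k.reshape(-1,2),z).astype(np.float32)
    (x,y),r=cv2.minEnclosingCircle(w); q=cv2.minAreaRect(w); print(n,fr(q[0] if n=="block" else (x,y),*f),'d',round(2*r,4),np.round(q[1],3),round(q[2],1))
ham=(H>3)&(H<20)&(S>90)&(V>90)
k=conts(ham,(160,155,200,252),60)[0];p=plane(c,k.reshape(-1,2),.022).astype(np.float32);q=cv2.minAreaRect(p);print('handle',fr(q[0],*hb),q[1],q[2])
k=conts((S<45)&(V>100),(155,235,190,258),20)[0];p=plane(c,k.reshape(-1,2),.028).astype(np.float32);q=cv2.minAreaRect(p);print('head',fr(q[0],*hb),q[1],q[2])
m=(V<80)|((S<40)&(V>80)); k=[q for q in conts(m,(450,174,484,245),8)]
p=plane(c,np.vstack([q.reshape(-1,2) for q in k]),.02); p=np.array([fr(a,*bb) for a in p]); print('pliers x',p[:,0].min(),p[:,0].max(),'y',p[:,1].min(),p[:,1].max())
cv2.imwrite("pics/fin.png",cv2.resize(np.hstack([im[140:275,95:215],im[130:265,435:500]])[:,:,::-1],None,fx=4,fy=4))
a=cv2.imread("pics/scene0.png");b=cv2.imread("pics/scene18.png")
s=env.read_camera("scene")
for i in (a,b):
    h=cv2.cvtColor(i,cv2.COLOR_BGR2HSV).astype(int); k=conts((h[...,1]<40)&(h[...,2]>170),(382,208,416,240),20)[0]; M=cv2.moments(k); u=(M['m10']/M['m00'],M['m01']/M['m00']); print('tin',u,plane(s,u,.022))
```

```text
wide [62.5 45.6] d 0.0706 [0.063 0.063] 65.5
block [-63.3  48.7] d 0.0671 [0.05  0.048] 81.8
narrow [86.4 -0.5] d 0.041 [0.039 0.038] 89.4
handle [ 12.6 -51.2] (0.027472859248518944, 0.18108589947223663) 81.15945434570312
head [-82.  -50.3] (0.06012758985161781, 0.021471936255693436) 78.25131225585938
pliers x -105.2 30.4 y -21.3 25.6
tin (398.8453608247423, 219.94329896907217) [[0.685452   0.05960186]]
tin (398.7586497890295, 219.94092827004218) [[0.68528907 0.0594842 ]]
```

View pics/fin.png

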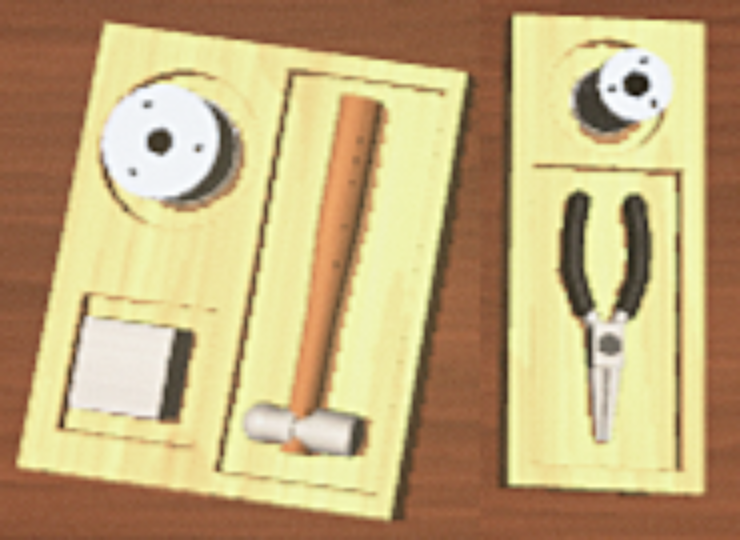

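All are within tolerance: wide spool (62.5, 45.6), block (−63, 49), narrow spool (86, −0.5), hammer about (4, −50), pliers about (−37, 2) mm, and the tin unmoved. I'll let the arm settle and hand in.

Call:
send_rows(
  steps=[
    [[0,0,0],[0,0,0],0.08],
    [[0,0,0],[0,0,0],0.08],
    [[0,0,0],[0,0,0],0.08],
    [[0,0,0],[0,0,0],0.08],
    [[0,0,0],[0,0,0],0.08],
  ],
)

```text
time_s: 36.35
tool_pos: [0.5836, 0.0483, 0.1444]
tool_rot: [180.0, 0.0, -94.9]
force: [0.3, 0.3, -0.0]
grip_width: 0.0798
```

```bash
python3 -c "
from h import *
env.sign_off()"
```

```text
the job is handed in; nothing more can be done
```

Both kits are made up and handed in at about 36 s, but one force reading went over the limit, so the run may be judged failed. On the first descent, to the hammer, I came down too fast. The fingertips hit the bench and the force read 125 N at the end of that move, against the 120 N limit. All later descents were slower, and force readings after moves stayed under 10 N.

I lowered each of the five things until the wrist force showed the pocket floor, then released it. The last camera check gave these positions, in mm in the board frames:

| Thing | Measured x, y | Pocket centre x, y |
|---|---|---|
| Wide spool | 62.5, 45.6 | 60, 49 |
| Bench block | −63, 49 | −65, 49 |
| Narrow spool | 86, −0.5 | 88, 0 |
| Hammer | about 4, −50 | 0, −49 |
| Pliers | about −37, 2 | −37, 0 |

- **Position and angle:** every position is within its tolerance, and the hammer and pliers lie lengthwise.
- **Tin:** it moved less than 1 mm between the first and last scene pictures.
- **Weak check:** the wide spool's outline measured 71 mm across instead of 64, because its wire and side were caught in the mask. Its position is less certain than the others, but the gripper was at about (63, 49) when it let go, which agrees within 4 mm.

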